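Weigh out the sugar lumps from two flap caddies

ROBOT

A 6-joint arm with a two-finger parallel gripper is mounted at the origin on a cart in front of the work surface, level with it; the furniture and walls round the work are solid. World frame = base frame: x ahead of the robot, y to its left, z up, the work surface at z = 0. Lengths are in m, angles in rad, forces in N, time in s.
With the tool pointing down it reaches from about 0.35 to 0.775 m from the base axis. Payload 7.3 kg.
Tool frame: the origin (TCP) lies at the very end of the fingers, on their centre line; the grasp point (between the pads) lies ctrl.hold_point_z behind it (ctrl.hold_point_z is the distance from the TCP to the grasp point, in m); z points along the fingers, y is the line along which they close (so a half turn about z gives the same grasp; the last joint's range is limited). The gripper opens to 92 mm and grips with 3 to 60 N. Pads are 19 mm wide; open, the fingers measure 130 mm over their backs; the gripper's body (75 mm by 190 mm) begins 47 mm behind the grasp point.
Start: joints at [1.039, 0.342, 1.524, -0, 1.275, -0.146], TCP at [0.198, 0.486, 0.19] pointing down, gripper open.
Joint ranges: [-2.53, 2.53], [-0.77, 2.02], [0.04, 2.7], [-1, 4.14], [0.28, 2.66], [-3.11, 3.11]. Speed limits (rad/s): [2.57, 2.57, 3.14, 3.14, 3.14, 3.14].

INTERFACE

Orientations are given as a rotation vector (axis times angle).
In Python, from workcell import ctrl, cams gives the robot as it stands. The module is installed in compiled form; this text tells all that it offers.
- The arm moves only by the shell command python3 -m jog 'ROWS' [OPENING] [FORCE]. ROWS is a JSON object of lists of equal length, an entry for each row: "translation": the shift along the tool's x, y, z each as a share of 0.25 m, from -1 to 1, a list of three; "delta_rot": the turn, a rotation vector about the tool's x, y, z each as a share of 120 degrees, from -1 to 1, a list of three. In form: {"translation": [[x, y, z], ...], "delta_rot": [[rx, ry, rz], ...]}. A call has 1 to 10 rows; each row is the pose to reach, as a shift and turn from the pose commanded when the call began, along the tool's axes at that moment; what a row does not reach only later rows make up. A row lasts 1/10 s, in which the tool goes at most 50 mm and 8.59 degrees, less where a joint would pass 70% of its speed; a pose out of reach is approached as far as the arm can. A call with a number of a shift or a turn outside -1 to 1 is refused whole. A call with a gripper value outside its range is refused whole. OPENING is the opening, from 0 (shut) to 1 (fully open), set as the call begins (- or left out, the last holds). The fingers move at their own pace and stop on an object; FORCE is the grip in N (left out, the last holds). Time passes only in rows, so rows that repeat a pose let the fingers close. It gives the time, the measured TCP pose, the force, the opening and the grip force at its end, in the units of the state.
- ctrl.get_state(): the state, without advancing time (a new reading comes with each control period).
- cams.snapshot(name): name is "scene" or "top" or "wrist"; returns the picture (400x640x3 uint8, red, green, blue); there is no depth.
- cams.camera_model(name): a dict with "K" (3x3 intrinsics, pixels), "T" (4x4, takes a point from camera to world coordinates); the wrist camera has in their place "tool_from_camera" (4x4, takes a point from camera to tool coordinates, whose origin is the TCP and whose axes are the flange's). Camera axes: x right, y up, looking along -z (the intrinsics and any distortion apply to the point x, -y, -z); pixel columns grow to the right and rows downward; lengths in m; the calibration is good to about 2 mm. A picture is of the moment at which its call begins: read the wrist's pose just before it. camera_model takes no time and is no camera call.
- ctrl.finish_job(): hands the job in; it is judged then, once.
The state is a dict: "time_s": time; "joint_pos": joint angles; "joint_vel": joint speeds; "joint_efforts": joint torques, N m; "tcp_pos": TCP position; "ee_rot": TCP orientation; "wrist_force": force on the tool from outside, world axes, zero at the start; "wrist_torque": the same for the moment, N m; "width": opening from 0.0 (shut) to 1.0 (fully open); "finger_force": force on a finger pad.
Only numpy, scipy, OpenCV 4.12 (cv2) and the standard library are available. Lean on these libraries where they do the work, as an engineer would, in place of code of your own. Each camera call takes 0.05 s, during which the arm holds its last target. There are 200 camera calls.

TASK

First clear the counter scale: take every spice jar out of its pan and stand it upright on the long cork mat, then raise the pan-lock lever on the scale's head fully. Next take the two sugar caddies one after the other and tip each over the pan just far enough that its flap swings open and all its lumps slide out into the pan, never turning a caddy right over, and leave each caddy standing upright, flap shut, in the middle of the coaster it came from. When all the lumps lie in the pan, lower the lever fully; do not knock the egg timer or the squat red-capped jar beside the kettle about.

Things in the scene. Friction and masses are not known exactly. Their poses are not given: they have to be found in the camera images.
- pan (a point): centre of the floor of the scale's steel pan, 46 mm above the worktop. The pan is an open rectangular dish, 160 mm along this frame's x by 200 mm along its y outside, walls 4 mm thick, rim 29 mm above its floor. The scale is fixed; its x points to the side away from the robot. The scale's head, a white block 94 mm high and 48 mm wide in y, stands beside the pan on the -y side (its centre at y -137 mm; x from -20 to +80 mm)
- lock_lever (a joint): pan-lock lever on the front of the scale's head, in rad: 0 = fully lowered (level, pan locked), 0.95 = fully raised. It points towards the robot (the scale's -x) and swings up about a level axis along the scale's y. Hinge friction holds it where it is left: about 1 N at the tip moves it. Starts nearly lowered (up to 0.08)
- lever_tip (a point): middle of the lever's black grip, a lying round bar 15 mm thick and about 27 mm long, 64 mm from the pivot; 72 mm above the worktop when lowered, 124 mm when raised. Free space all round and below it
- lever_pivot (a point): pivot of the lever, on the front face of the head, 72 mm above the worktop
- mat_top (a point): top centre of the longer cork mat for the spice jars, 220 mm along its x, 110 mm along its y, 4 mm thick, fixed, on the right of the worktop. A wall stands farther right, along x, its face 0.49 m to the right of the robot base; cabinets hang 0.62 m above the back of the worktop
- egg_timer: round egg timer, 67 mm wide and 56 mm high, a loose bystander behind the scale; origin at its underside
- jar_1: small red-capped jar, 60 mm wide and 86 mm high, a loose bystander on the worktop beside the kettle; origin at its underside
- spice_jar_1_mid (a point): centre (half-way up) of the red-capped spice jar, round, about 45 mm wide, 106 mm high, 0.15 kg, loose; stands upright in the scale's pan at the start. May be absent
- spice_jar_2_mid (a point): centre (half-way up) of the green-capped spice jar, round, about 45 mm wide, 106 mm high, 0.15 kg, loose; stands upright in the scale's pan at the start. May be absent
- spice_jar_4_mid (a point): centre (half-way up) of the pale-capped spice jar, round, about 45 mm wide, 109 mm high, 0.15 kg, loose; stands upright in the scale's pan at the start. May be absent
- caddy_1_mid (a point): centre (half-way up) of the loose white sugar caddy nearer the scale, a box 94 mm long (its x), 54 mm wide (its y, grip it by the flat upright sides) and 80 mm high, about 0.35 kg, its z up when it stands. Its front end (-x) is a steel flap hung from the top, which faces roughly towards the robot at the start; front lower edge (the pouring lip) at x -47, z -40 mm. The top is shut from x -17 to +47 mm
- flap_1 (a joint): hanging flap that shuts the front of this caddy, in rad: 0 = shut. Its hinge lies along the caddy's y at x -17, z +39 mm from the caddy's centre; the flap, 82 mm long, leans 21 degrees out from hinge to lip and is held shut by its weight alone. Tip the caddy front down by more than 21 degrees and it swings away from the lip; by 30 to 60 degrees the lumps slide out over the smooth floor
- coaster_1_top (a point): top centre of the cork coaster of the caddy nearer the scale, 120 mm (its x) x 90 mm (its y) x 4 mm, fixed, on which that caddy stands at the start and at the end
- caddy_2_mid (a point): centre (half-way up) of the loose white sugar caddy farther to the left, a box 94 mm long (its x), 54 mm wide (its y, grip it by the flat upright sides) and 80 mm high, about 0.35 kg, its z up when it stands. Its front end (-x) is a steel flap hung from the top, which faces roughly towards the robot at the start; front lower edge (the pouring lip) at x -47, z -40 mm. The top is shut from x -17 to +47 mm
- flap_2 (a joint): hanging flap that shuts the front of this caddy, in rad: 0 = shut. Its hinge lies along the caddy's y at x -17, z +39 mm from the caddy's centre; the flap, 82 mm long, leans 21 degrees out from hinge to lip and is held shut by its weight alone. Tip the caddy front down by more than 21 degrees and it swings away from the lip; by 30 to 60 degrees the lumps slide out over the smooth floor
- coaster_2_top (a point): top centre of the cork coaster of the caddy farther to the left, 120 mm (its x) x 90 mm (its y) x 4 mm, fixed, on which that caddy stands at the start and at the end
- lump_1a_mid (a point): centre of a white sugar lump, 18 x 18 x 14 mm, 12 g, loose, inside the caddy nearer the scale at the start. May be absent
- lump_1b_mid (a point): centre of a white sugar lump, 18 x 18 x 14 mm, 12 g, loose, inside the caddy nearer the scale at the start. May be absent
- lump_1c_mid (a point): centre of a white sugar lump, 18 x 18 x 14 mm, 12 g, loose, inside the caddy nearer the scale at the start. May be absent
- lump_2a_mid (a point): centre of a white sugar lump, 18 x 18 x 14 mm, 12 g, loose, inside the caddy farther to the left at the start. May be absent
- lump_2b_mid (a point): centre of a white sugar lump, 18 x 18 x 14 mm, 12 g, loose, inside the caddy farther to the left at the start. May be absent
- lump_2c_mid (a point): centre of a white sugar lump, 18 x 18 x 14 mm, 12 g, loose, inside the caddy farther to the left at the start. May be absent

How it is judged:
On the way, in this order (a step that is already met when the one before it is completed fails the run):
1. every spice jar stands upright and released on the long cork mat (x of spice_jar_1_mid in the frame of mat_top between -0.115 and 0.115 m and y of spice_jar_1_mid in the frame of mat_top between -0.06 and 0.06 m and z of spice_jar_1_mid in the frame of mat_top between 0.045 and 0.062 m and angle between each of spice_jar_1_mid, spice_jar_2_mid, spice_jar_4_mid's own z axis and vertical below 0.15 rad and x of spice_jar_2_mid in the frame of mat_top between -0.115 and 0.115 m and y of spice_jar_2_mid in the frame of mat_top between -0.06 and 0.06 m and z of spice_jar_2_mid in the frame of mat_top between 0.045 and 0.062 m and x of spice_jar_4_mid in the frame of mat_top between -0.115 and 0.115 m and y of spice_jar_4_mid in the frame of mat_top between -0.06 and 0.06 m and z of spice_jar_4_mid in the frame of mat_top between 0.045 and 0.062 m and contact force between each of spice_jar_1, spice_jar_2, spice_jar_4 and the fingers below 0.1 N), for 0.2 s.
2. the pan-lock lever is fully raised (value of joint lock_lever above 0.8 rad), for 0.2 s.
3. a caddy is tipped over the pan and its flap has swung open (((value of joint flap_1 above 0.15 rad and angle between caddy_1_mid's own z axis and vertical above 0.3 rad and horizontal distance between caddy_1_mid and pan below 0.16 m) or (value of joint flap_2 above 0.15 rad and angle between caddy_2_mid's own z axis and vertical above 0.3 rad and horizontal distance between caddy_2_mid and pan below 0.16 m))), for 0.02 s.
4. all the lumps lie at rest in the pan, the lever still raised (x of lump_1a_mid in the frame of pan between -0.08 and 0.08 m and y of lump_1a_mid in the frame of pan between -0.1 and 0.1 m and z of lump_1a_mid in the frame of pan between 0 and 0.035 m and linear speed of each of lump_1a, lump_1b, lump_1c, lump_2a, lump_2b, lump_2c below 0.03 m/s and x of lump_1b_mid in the frame of pan between -0.08 and 0.08 m and y of lump_1b_mid in the frame of pan between -0.1 and 0.1 m and z of lump_1b_mid in the frame of pan between 0 and 0.035 m and x of lump_1c_mid in the frame of pan between -0.08 and 0.08 m and y of lump_1c_mid in the frame of pan between -0.1 and 0.1 m and z of lump_1c_mid in the frame of pan between 0 and 0.035 m and x of lump_2a_mid in the frame of pan between -0.08 and 0.08 m and y of lump_2a_mid in the frame of pan between -0.1 and 0.1 m and z of lump_2a_mid in the frame of pan between 0 and 0.035 m and x of lump_2b_mid in the frame of pan between -0.08 and 0.08 m and y of lump_2b_mid in the frame of pan between -0.1 and 0.1 m and z of lump_2b_mid in the frame of pan between 0 and 0.035 m and x of lump_2c_mid in the frame of pan between -0.08 and 0.08 m and y of lump_2c_mid in the frame of pan between -0.1 and 0.1 m and z of lump_2c_mid in the frame of pan between 0 and 0.035 m and value of joint lock_lever above 0.7 rad), for 0.3 s.
5. the lever is fully lowered, the lumps in the pan (x of lump_1a_mid in the frame of pan between -0.08 and 0.08 m and y of lump_1a_mid in the frame of pan between -0.1 and 0.1 m and z of lump_1a_mid in the frame of pan between 0 and 0.035 m and linear speed of each of lump_1a, lump_1b, lump_1c, lump_2a, lump_2b, lump_2c below 0.03 m/s and x of lump_1b_mid in the frame of pan between -0.08 and 0.08 m and y of lump_1b_mid in the frame of pan between -0.1 and 0.1 m and z of lump_1b_mid in the frame of pan between 0 and 0.035 m and x of lump_1c_mid in the frame of pan between -0.08 and 0.08 m and y of lump_1c_mid in the frame of pan between -0.1 and 0.1 m and z of lump_1c_mid in the frame of pan between 0 and 0.035 m and x of lump_2a_mid in the frame of pan between -0.08 and 0.08 m and y of lump_2a_mid in the frame of pan between -0.1 and 0.1 m and z of lump_2a_mid in the frame of pan between 0 and 0.035 m and x of lump_2b_mid in the frame of pan between -0.08 and 0.08 m and y of lump_2b_mid in the frame of pan between -0.1 and 0.1 m and z of lump_2b_mid in the frame of pan between 0 and 0.035 m and x of lump_2c_mid in the frame of pan between -0.08 and 0.08 m and y of lump_2c_mid in the frame of pan between -0.1 and 0.1 m and z of lump_2c_mid in the frame of pan between 0 and 0.035 m and value of joint lock_lever below 0.12 rad), for 0.2 s.
At the end, for the whole second after the job is handed in: All spice jars stand upright on the long mat (centres over the mat), all lumps lie at rest in the scale's pan, the lever is lowered (below 0.12 rad), and each caddy stands upright and at rest on its own coaster, its centre within 30 mm of the coaster's, flap shut (all of step 5 and x of spice_jar_1_mid in the frame of mat_top between -0.115 and 0.115 m and y of spice_jar_1_mid in the frame of mat_top between -0.06 and 0.06 m and z of spice_jar_1_mid in the frame of mat_top between 0.045 and 0.062 m and angle between each of spice_jar_1_mid, spice_jar_2_mid, spice_jar_4_mid's own z axis and vertical below 0.15 rad and x of spice_jar_2_mid in the frame of mat_top between -0.115 and 0.115 m and y of spice_jar_2_mid in the frame of mat_top between -0.06 and 0.06 m and z of spice_jar_2_mid in the frame of mat_top between 0.045 and 0.062 m and x of spice_jar_4_mid in the frame of mat_top between -0.115 and 0.115 m and y of spice_jar_4_mid in the frame of mat_top between -0.06 and 0.06 m and z of spice_jar_4_mid in the frame of mat_top between 0.045 and 0.062 m and horizontal distance between caddy_1_mid and coaster_1_top below 0.03 m and angle between each of caddy_1_mid, caddy_2_mid's own z axis and vertical below 0.1 rad and z of caddy_1_mid in the frame of coaster_1_top between 0.034 and 0.046 m and value of joint each of flap_1, flap_2 below 0.15 rad and linear speed of each of caddy_1, caddy_2 below 0.02 m/s and horizontal distance between caddy_2_mid and coaster_2_top below 0.03 m and z of caddy_2_mid in the frame of coaster_2_top between 0.034 and 0.046 m); the robot touches nothing.
It fails at once if a caddy is turned right over (tilted beyond 100 degrees) (angle between caddy_1_mid's own z axis and vertical above 1.75 rad).
It fails at once if a caddy is turned right over (tilted beyond 100 degrees) (angle between caddy_2_mid's own z axis and vertical above 1.75 rad).
It fails at once if the egg timer is knocked away (more than 40 mm) (distance of egg_timer from where it was at the start of the episode above 0.04 m).
It fails at once if the red-capped jar beside the kettle is knocked away (more than 40 mm) (distance of jar_1 from where it was at the start of the episode above 0.04 m).
Of spice_jar_1, spice_jar_2, spice_jar_4 only 2 to 3 are there at a start; the rules pass over those that are not, and their reading is None.
Of lump_1a, lump_1b, lump_1c only 1 to 3 are there at a start; the rules pass over those that are not, and their reading is None.
Of lump_2a, lump_2b, lump_2c only 1 to 3 are there at a start; the rules pass over those that are not, and their reading is None.
At some moment in a run one of caddy_1, caddy_2 may be knocked a few centimetres aside while the robot is not near it.
It also fails if it takes over 210 s, if anything falls off the work surface, if the arm or the gripper's body presses on something with over 40 N, if the wrist force passes 120 N, or if a joint passes its speed limit or range.

## Working session

There is one attempt and no reset: what is moved stays moved. The work goes in short steps, Python scripts to look and compute and a shell command to move; the robot and the scene stay as the last step left them, time stands still between calls to the robot, and variables do not carry over. Pictures are saved under pics/ and viewed, at most 14 in all, crops included, and the job is handed in when it is done.

```bash
mkdir -p pics; cat > h.py <<'E'
import numpy as np,cv2,json
from workcell import ctrl,cams
from scipy.spatial.transform import Rotation as R
def model(n,st=None):
    m=cams.camera_model(n);K=np.array(m["K"])
    if "T" in m: return K,np.array(m["T"]),m
    st=st or ctrl.get_state();T=np.eye(4);T[:3,:3]=R.from_rotvec(st["ee_rot"]).as_matrix();T[:3,3]=st["tcp_pos"]
    return K,T@np.array(m["tool_from_camera"]),m
def snap(n,fn):
    st=ctrl.get_state();im=cams.snapshot(n);cv2.imwrite("pics/"+fn,im[:,:,::-1]);return im,st
def ray(n,u,v,st=None):
    K,T,m=model(n,st);d=np.linalg.inv(K)@[u,v,1];d=np.array([d[0],-d[1],-d[2]]);return T[:3,3],T[:3,:3]@d
def onz(n,u,v,z,st=None):
    o,d=ray(n,u,v,st);return o+d*(z-o[2])/d[2]
def proj(n,p,st=None):
    K,T,m=model(n,st);c=np.linalg.inv(T)@[*p,1];q=K@[c[0],-c[1],-c[2]];return q[:2]/q[2]
E
python3 - <<'E'
from h import *
np.set_printoptions(precision=3,suppress=True)
for n in("scene","top","wrist"):
    snap(n,n+"0.png");print(n,cams.camera_model(n))
s=ctrl.get_state();print(s,ctrl.hold_point_z)
E
```

```text
scene {'K': array([[504.409,   0.   , 315.691],
       [  0.   , 504.409, 207.56 ],
       [  0.   ,   0.   ,   1.   ]]), 'T': array([[ 0.573,  0.334, -0.749, -0.707],
       [-0.82 ,  0.228, -0.525, -0.886],
       [-0.004,  0.915,  0.404,  0.76 ],
       [ 0.   ,  0.   ,  0.   ,  1.   ]])}
top {'K': array([[389.313,   0.   , 322.448],
       [  0.   , 389.313, 195.084],
       [  0.   ,   0.   ,   1.   ]]), 'T': array([[-0.01 ,  0.995, -0.101,  0.48 ],
       [-1.   , -0.01 ,  0.009,  0.026],
       [ 0.008,  0.101,  0.995,  1.211],
       [ 0.   ,  0.   ,  0.   ,  1.   ]])}
wrist {'K': array([[317.191,   0.   , 321.81 ],
       [  0.   , 317.191, 202.803],
       [  0.   ,   0.   ,   1.   ]]), 'tool_from_camera': array([[ 0.001,  0.956,  0.294,  0.08 ],
       [ 1.   , -0.   , -0.001,  0.002],
       [-0.001,  0.294, -0.956, -0.194],
       [ 0.   ,  0.   ,  0.   ,  1.   ]])}
{'time_s': 0.15, 'joint_pos': array([ 1.039,  0.343,  1.525,  0.   ,  1.275, -0.146]), 'joint_vel': array([-0.001, -0.005, -0.002, -0.001, -0.002,  0.001]), 'joint_efforts': array([  0.001, -43.147, -24.435,   0.072,   0.054,  -0.   ]), 'tcp_pos': array([0.197, 0.486, 0.19 ]), 'ee_rot': array([-0.602, -3.083,  0.002]), 'wrist_force': array([0.066, 0.141, 0.639]), 'wrist_torque': array([-0.043,  0.016, -0.034]), 'finger_force': 0.0, 'width': 0.9994634820602398} 0.0188
```

View pics/top0.png

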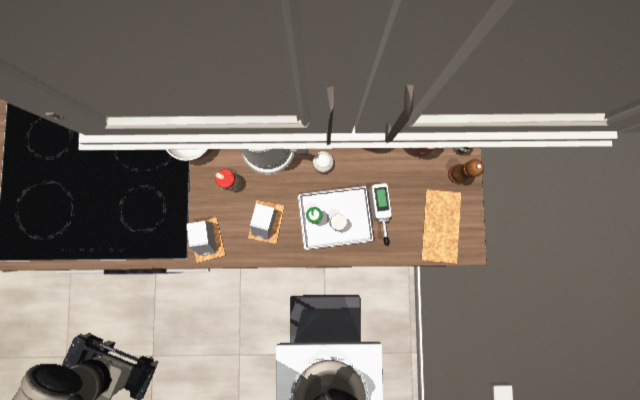

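View pics/scene0.png

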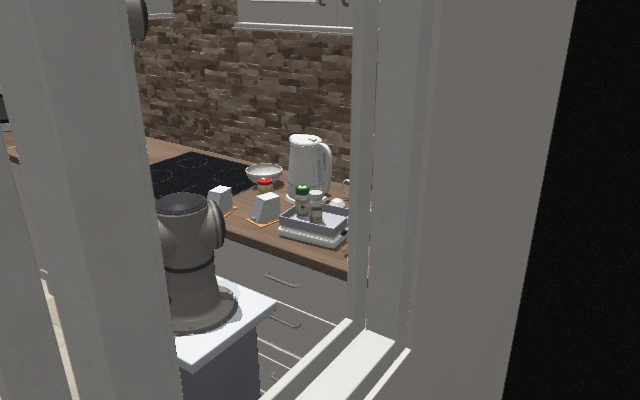

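The top view shows the pan (about 336,217) holding the green jar (314,214) and the pale jar (339,222). The lever grip is at (387,241), the mat at (442,226), the caddies on coasters at (266,221) and (206,240), the red jar at (227,181) and the timer at (322,162). The scene camera is half blocked.

```bash
python3 - <<'E'
from h import *
np.set_printoptions(precision=4,suppress=True)
im=cv2.imread("pics/top0.png");c=im[145:275,180:490];cv2.imwrite("pics/c0.png",cv2.resize(c,None,fx=2.58,fy=2.58,interpolation=cv2.INTER_CUBIC))
hsv=cv2.cvtColor(im,cv2.COLOR_BGR2HSV)
def blobs(m,nm,z,mina=30):
    m=m.astype(np.uint8)*255;m[:140]=0;m[275:]=0;m[:,500:]=0
    for k in cv2.findContours(m,cv2.RETR_EXTERNAL,cv2.CHAIN_APPROX_NONE)[0]:
        if cv2.contourArea(k)<mina: continue
        r=cv2.minAreaRect(k);P=np.array([onz("top",u,v,z)[:2] for u,v in cv2.boxPoints(r)])
        print(nm,cv2.contourArea(k),np.round(r[0],1),"ctr",P.mean(0),"edges",P[1]-P[0],P[2]-P[1])
H,S,V=[hsv[...,i].astype(int) for i in range(3)]
blobs((H>8)&(H<25)&(S>100)&(V>165),"cork",.004)
blobs((H>45)&(H<85)&(S>90)&(V>40),"green",.152,10)
blobs(((H<6)|(H>174))&(S>150)&(V>90),"red",.086,10)
E
```

```text
cork 192.5 [208.3 248.9] ctr [0.4398 0.3663] edges [ 0.0282 -0.0947] [-0.0613 -0.0198]
cork 35.5 [212. 220.] ctr [0.5283 0.3566] edges [-0.0003 -0.0309] [-0.0185 -0.0003]
cork 271.5 [265.8 221.3] ctr [0.5229 0.1905] edges [ 0.1232 -0.0269] [-0.0218 -0.0922]
cork 2489.5 [441.1 226. ] ctr [ 0.5035 -0.3523] edges [ 0.2238 -0.0227] [-0.0086 -0.1156]
cork 30.5 [476.6 166.8] ctr [ 0.6873 -0.472 ] edges [ 0.0229 -0.0125] [-0.0143 -0.0271]
green 166.5 [313.8 214.8] ctr [0.534  0.0401] edges [ 0.027  -0.0274] [-0.0289 -0.0283]
green 108.0 [381.4 197.6] ctr [ 0.5791 -0.1453] edges [ 0.0025 -0.0214] [-0.0454 -0.0044]
red 218.0 [224.5 178. ] ctr [0.6469 0.3   ] edges [-0.0005 -0.0553] [-0.0529 -0.0007]
```

View pics/c0.png

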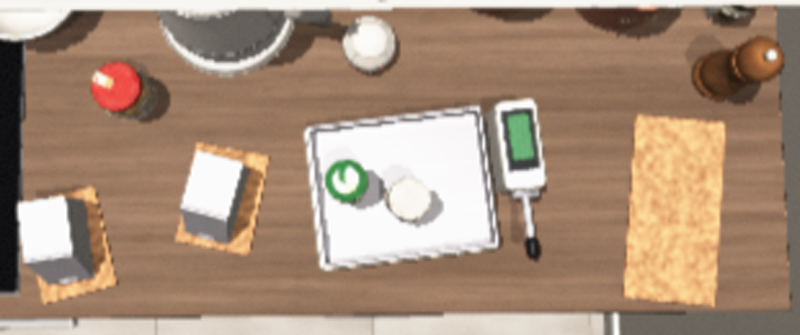

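```bash
python3 - <<'E'
from h import *
np.set_printoptions(precision=4,suppress=True)
f=lambda u,v,z:onz("top",u/2.58+180,v/2.58+145,z)[:2]
P=np.array([f(*q,.075) for q in[(306,128),(478,108),(496,248),(322,268)]]);print("pan",P,P.mean(0),P[0]-P[3],P[1]-P[0])
print("pale",f(410,200,.155),"green",f(347,181,.152))
print("lever tip",f(533,247,.075),"piv",f(526,194,.075))
C=np.array([f(*q,.004) for q in[(95,187),(115,285),(42,302)]]);print("coaster2",C,(C[0]+C[2])/2)
C=np.array([f(*q,.004) for q in[(196,144),(268,155),(249,254),(176,241)]]);print("coaster1",C,C.mean(0))
T=np.array([f(*q,.084) for q in[(197,151),(243,159),(229,218),(184,208)]]);print("caddy1 top",T,T.mean(0))
T=np.array([f(*q,.084) for q in[(19,204),(66,197),(73,250),(25,259)]]);print("caddy2 top",T,T.mean(0))
print("timer",f(370,43,.05))
E
```

```text
pan [[ 0.5973  0.0851]
 [ 0.6184 -0.1111]
 [ 0.4596 -0.128 ]
 [ 0.4394  0.0678]] [ 0.5286 -0.0215] [0.1579 0.0173] [ 0.0211 -0.1962]
pale [ 0.512  -0.0279] green [0.5328 0.0381]
lever tip [ 0.4603 -0.1697] piv [ 0.5199 -0.1633]
coaster2 [[0.5359 0.3419]
 [0.4194 0.3162]
 [0.4004 0.4022]] [0.4682 0.372 ]
coaster1 [[0.5865 0.2213]
 [0.5724 0.1347]
 [0.4543 0.1573]
 [0.4706 0.2444]] [0.5209 0.1894]
caddy1 top [[0.5716 0.2072]
 [0.562  0.1555]
 [0.4962 0.171 ]
 [0.5078 0.2213]] [0.5344 0.1887]
caddy2 top [[0.5141 0.4052]
 [0.5214 0.353 ]
 [0.4625 0.3441]
 [0.4531 0.3971]] [0.4878 0.3749]
timer [0.6993 0.011 ]
```

```bash
cat >> h.py <<'E'
def plan(x,y,z,psi,tilt=0,ax=None):
    "print shift/turn shares from the present pose to TCP x,y,z, closing direction yaw psi deg, tilt deg about tool y"
    s=ctrl.get_state();a=np.radians(psi);Y=np.array([np.cos(a),np.sin(a),0]);Z=np.array([0,0,-1.]);G=np.stack([np.cross(Y,Z),Y,Z],1)@R.from_rotvec([0,np.radians(tilt),0]).as_matrix()
    C=R.from_rotvec(s["ee_rot"]).as_matrix();p=C.T@(np.array([x,y,z])-s["tcp_pos"])/.25
    r=np.degrees(R.from_matrix(C.T@G).as_rotvec())/120
    print("t",np.round(s["time_s"],2),"tcp",np.round(s["tcp_pos"],4),"shift",np.round(p,3),"turn",np.round(r,3),"q",np.round(s["joint_pos"],2),"w",round(s["width"],3),"F",np.round(s["wrist_force"],1))
E
python3 -c "
from h import *
plan(.35,.23,.28,20)"
```

```text
t 0.15 tcp [0.1974 0.4861 0.1898] shift [-0.951 -0.72  -0.36 ] turn [-0.001  0.     0.399] q [ 1.04  0.34  1.52  0.    1.28 -0.15] w 0.999 F [0.1 0.1 0.6]
```

```bash
python3 -m jog '{"translation":[[0,0,-0.36],[0,0,-0.36],[-0.95,-0.72,-0.36],[-0.95,-0.72,-0.36],[-0.95,-0.72,-0.36],[-0.95,-0.72,-0.36],[-0.95,-0.72,-0.36],[-0.95,-0.72,-0.36],[-0.95,-0.72,-0.36],[-0.95,-0.72,-0.36]],"delta_rot":[[0,0,0],[0,0,0.1],[0,0,0.4],[0,0,0.4],[0,0,0.4],[0,0,0.4],[0,0,0.4],[0,0,0.4],[0,0,0.4],[0,0,0.4]]}' 1 30; python3 -c "
from h import *
plan(.512,-.028,.25,-17)"
```

```text
time_s: 1.15
tcp_pos: [0.3501, 0.2296, 0.2802]
ee_rot: [-1.808, -2.568, 0.0]
wrist_force: [-0.7, -0.3, 0.2]
width: 1.002
finger_force: 0.0
t 1.15 tcp [0.3501 0.2296 0.2802] shift [-1.188  0.262  0.12 ] turn [-0.    -0.     0.306] q [0.4  0.08 1.61 0.   1.45 0.05] w 1.002 F [-0.7 -0.3  0.2]
```

```bash
python3 -m jog '{"translation":[[-1,0.2,0.1],[-1,0.2,0.1],[-1,0.2,0.1],[-1,0.2,0.1],[-1,0.2,0.1],[-1,0.2,0.1],[-1,0.2,0.1],[-1,0.2,0.1]],"delta_rot":[[0,0,0.3],[0,0,0.3],[0,0,0.3],[0,0,0.3],[0,0,0.3],[0,0,0.3],[0,0,0.3],[0,0,0.3]]}'; python3 -c "
from h import *
im,st=snap('wrist','w1.png')
plan(.512,-.028,.10,-17)
print(proj('wrist',(.512,-.028,.155),st),proj('wrist',(.533,.039,.152),st))"
```

```text
time_s: 1.95
tcp_pos: [0.4814, 0.0142, 0.2553]
ee_rot: [-2.508, -1.891, -0.0]
wrist_force: [0.1, 0.7, -1.0]
width: 0.999
finger_force: 0.0
t 2.0 tcp [0.4814 0.0143 0.2555] shift [-0.129  0.164  0.622] turn [-0.    -0.     0.009] q [-0.13  0.22  1.52  0.    1.41  0.15] w 0.999 F [ 0.3 -0.4 -0.3]
[362.65834612 225.08088135] [367.02309212 153.89439143]
```

View pics/w1.png

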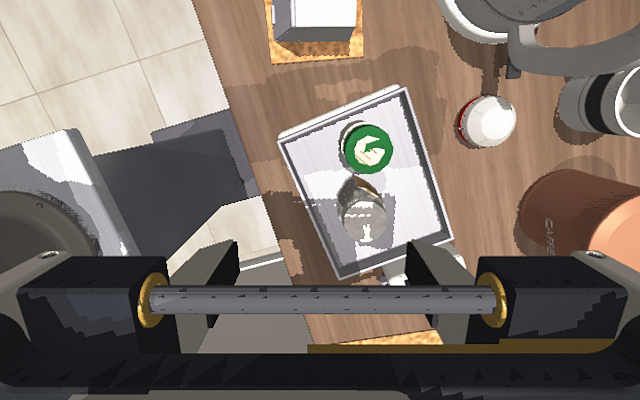

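The wrist view shows the green cap at about (368,148) and the pale cap at about (363,218), both 5 px above where I predicted them. I'll refine with masks.

```bash
python3 - <<'E'
from h import *
np.set_printoptions(precision=4,suppress=True)
im=cv2.imread("pics/w1.png");st=ctrl.get_state()
h=cv2.cvtColor(im,cv2.COLOR_BGR2HSV);m=cv2.inRange(h,(45,80,40),(85,255,255))
k=max(cv2.findContours(m,cv2.RETR_EXTERNAL,cv2.CHAIN_APPROX_NONE)[0],key=cv2.contourArea);print(cv2.minEnclosingCircle(k),cv2.minAreaRect(k))
c,r=cv2.minEnclosingCircle(k)
print(onz("wrist",*c,.152,st),onz("wrist",c[0],c[1],.145,st),onz("top",313.8,214.8,.152))
cv2.imwrite("pics/w1c.png",cv2.resize(im[100:280,270:470],None,fx=3,fy=3,interpolation=cv2.INTER_CUBIC))
E
```

```text
((367.61199951171875, 148.79119873046875), 24.850866317749023) ((367.85003662109375, 148.54998779296875), (48.382843017578125, 47.434165954589844), 71.56504821777344)
[0.5347 0.0435 0.152 ] [0.5354 0.0424 0.145 ] [0.5338 0.04   0.152 ]
```

View pics/w1c.png

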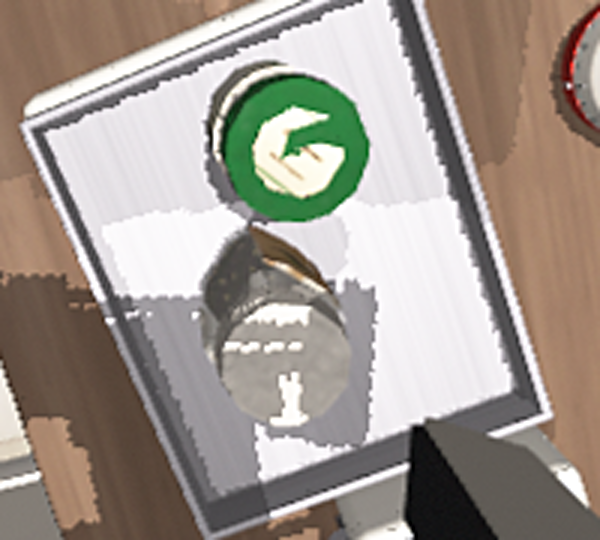

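The pale cap is at about (365,221) in the full image, so both jars sit about 3 mm further in +y: pale (.514,-.025), green (.534,.042).

```bash
python3 -m jog '{"translation":[[-0.115,0.169,0],[-0.115,0.169,0.1],[-0.115,0.169,0.25],[-0.115,0.169,0.4],[-0.115,0.169,0.52],[-0.115,0.169,0.62],[-0.115,0.169,0.62],[-0.115,0.169,0.62]],"delta_rot":[[0,0,0],[0,0,0],[0,0,0],[0,0,0],[0,0,0],[0,0,0],[0,0,0],[0,0,0]]}' && python3 -m jog '{"translation":[[0,0,0],[0,0,0],[0,0,0],[0,0,0],[0,0,0],[0,0,0],[0,0,0],[0,0,0]],"delta_rot":[[0,0,0],[0,0,0],[0,0,0],[0,0,0],[0,0,0],[0,0,0],[0,0,0],[0,0,0]]}' 0 25; python3 -c "
from h import *
plan(.514,-.15,.24,-17);plan(.44,-.35,.24,-6)"
```

```text
time_s: 2.8
tcp_pos: [0.5148, -0.0259, 0.1013]
ee_rot: [2.509, 1.891, 0.001]
wrist_force: [0.4, -0.1, 0.5]
width: 1.0
finger_force: 0.0
time_s: 3.6
tcp_pos: [0.5145, -0.0272, 0.1003]
ee_rot: [-2.511, -1.888, -0.0]
wrist_force: [0.8, -0.1, 1.8]
width: 0.47
finger_force: 25.0
t 3.6 tcp [ 0.5145 -0.0272  0.1003] shift [-0.473  0.134 -0.559] turn [-0.    -0.     0.007] q [-0.2   0.42  1.68  0.    1.04  0.08] w 0.47 F [ 0.8 -0.1  1.8]
t 3.6 tcp [ 0.5145 -0.0272  0.1003] shift [-1.323  0.072 -0.559] turn [-0.    -0.    -0.084] q [-0.2   0.42  1.68  0.    1.04  0.08] w 0.47 F [ 0.8 -0.1  1.8]
```

```bash
python3 -m jog '{"translation":[[0,0,-0.15],[0,0,-0.3],[0,0,-0.45],[-0.2,0.05,-0.56],[-0.4,0.05,-0.56],[-0.6,0.07,-0.56],[-0.8,0.07,-0.56],[-1,0.07,-0.56],[-1,0.07,-0.56],[-1,0.07,-0.56]],"delta_rot":[[0,0,0],[0,0,0],[0,0,0],[0,0,0],[0,0,0],[0,0,0],[0,0,0],[0,0,0],[0,0,0],[0,0,0]]}'; python3 -c "
from h import *
plan(.44,-.352,.10,-6)"
```

```text
time_s: 4.6
tcp_pos: [0.4613, -0.2733, 0.2396]
ee_rot: [-2.513, -1.883, 0.0]
wrist_force: [-0.4, 0.7, -1.7]
width: 0.468
finger_force: 25.0
t 4.6 tcp [ 0.4613 -0.2733  0.2396] shift [-0.326  0.007  0.558] turn [-0.001 -0.    -0.086] q [-0.68  0.33  1.4   0.    1.41 -0.39] w 0.468 F [-0.4  0.7 -1.7]
```

```bash
python3 -m jog '{"translation":[[-0.2,0.007,0],[-0.326,0.007,0.1],[-0.326,0.007,0.25],[-0.326,0.007,0.4],[-0.326,0.007,0.55],[-0.326,0.007,0.65],[-0.326,0.007,0.7],[-0.326,0.007,0.722],[-0.326,0.007,0.722],[-0.326,0.007,0.722]],"delta_rot":[[0,0,-0.08],[0,0,-0.08],[0,0,-0.08],[0,0,-0.08],[0,0,-0.08],[0,0,-0.08],[0,0,-0.08],[0,0,-0.08],[0,0,-0.08],[0,0,-0.08]]}' && python3 -m jog '{"translation":[[0,0,0],[0,0,0],[0,0,0],[0,0,0],[0,0,0],[0,0,-0.2],[0,0,-0.4],[0,0,-0.7],[0,0,-0.7],[0,0,-0.7]],"delta_rot":[[0,0,0],[0,0,0],[0,0,0],[0,0,0],[0,0,0],[0,0,0],[0,0,0],[0,0,0],[0,0,0],[0,0,0]]}' 1; python3 -c "
from h import *
plan(.47,-.15,.24,0);plan(.534,.042,.24,0)"
```

```text
time_s: 5.6
tcp_pos: [0.4421, -0.3513, 0.0612]
ee_rot: [2.342, 2.091, 0.0]
wrist_force: [-0.2, -0.5, -1.2]
width: 0.472
finger_force: 25.0
time_s: 6.6
tcp_pos: [0.4426, -0.3524, 0.2395]
ee_rot: [2.337, 2.086, 0.001]
wrist_force: [0.3, -0.2, 0.1]
width: 1.001
finger_force: 0.0
t 6.6 tcp [ 0.4426 -0.3524  0.2395] shift [ 0.817  0.017 -0.006] turn [ 0.003  0.003 -0.054] q [-0.81  0.38  1.33  0.    1.42 -0.69] w 1.001 F [ 0.3 -0.2  0.1]
t 6.6 tcp [ 0.4426 -0.3524  0.2395] shift [ 1.609  0.185 -0.01 ] turn [ 0.003  0.003 -0.054] q [-0.81  0.38  1.33  0.    1.42 -0.69] w 1.001 F [ 0.3 -0.2  0.1]
```

```bash
python3 -m jog '{"translation":[[0.9,0.1,0],[0.9,0.1,0],[0.9,0.1,0],[0.9,0.1,0],[0.9,0.1,0],[0.9,0.1,0],[0.9,0.1,0]],"delta_rot":[[0,0,-0.05],[0,0,-0.05],[0,0,-0.05],[0,0,-0.05],[0,0,-0.05],[0,0,-0.05],[0,0,-0.05]]}'; python3 -c "
from h import *
im,st=snap('wrist','w2.png')
h=cv2.cvtColor(im,cv2.COLOR_RGB2HSV);m=cv2.inRange(h,(45,80,40),(85,255,255))
k=max(cv2.findContours(m,cv2.RETR_EXTERNAL,cv2.CHAIN_APPROX_NONE)[0],key=cv2.contourArea);c,r=cv2.minEnclosingCircle(k);print(c,r,onz('wrist',*c,.152,st))
snap('top','t2.png')
plan(.534,.042,.10,0)"
```

```text
time_s: 7.3
tcp_pos: [0.4911, -0.13, 0.234]
ee_rot: [-2.229, -2.212, 0.001]
wrist_force: [-0.8, 0.2, 0.6]
width: 1.003
finger_force: 0.0
(407.3227844238281, 204.667724609375) 25.50288200378418 [ 0.56998174 -0.1359426   0.152     ]
t 7.4 tcp [ 0.4911 -0.1312  0.2342] shift [0.694 0.165 0.537] turn [-0.    -0.    -0.005] q [-0.41  0.28  1.49 -0.    1.37 -0.4 ] w 1.001 F [ 0.4 -0.6  0.4]
```

View pics/t2.png

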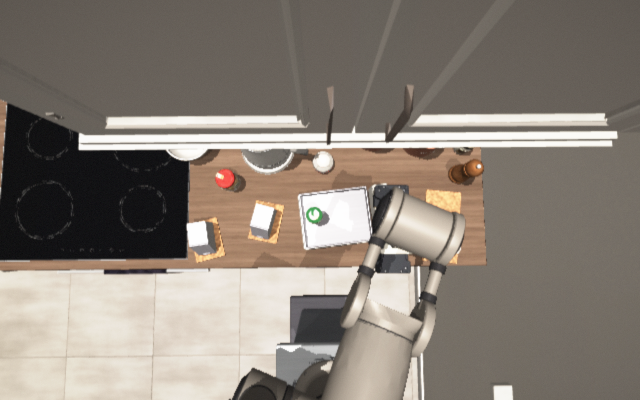

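The green jar still stands at (314,215) and the caddies haven't moved. The arm hides the mat. The wrist mask picked up the scale display, so I'll ignore that reading.

```bash
python3 -m jog '{"translation":[[0.2,0.165,0],[0.4,0.165,0],[0.6,0.165,0],[0.694,0.165,0.05],[0.694,0.165,0.2],[0.694,0.165,0.35],[0.694,0.165,0.47],[0.694,0.165,0.537],[0.694,0.165,0.537],[0.694,0.165,0.537]],"delta_rot":[[0,0,0],[0,0,0],[0,0,0],[0,0,0],[0,0,0],[0,0,0],[0,0,0],[0,0,0],[0,0,0],[0,0,0]]}' && python3 -m jog '{"translation":[[0,0,0],[0,0,0],[0,0,0],[0,0,0],[0,0,0],[0,0,0],[0,0,-0.2],[0,0,-0.4],[0,0,-0.56],[0,0,-0.56]],"delta_rot":[[0,0,0],[0,0,0],[0,0,0],[0,0,0],[0,0,0],[0,0,0],[0,0,0],[0,0,0],[0,0,0],[0,0,0]]}' 0 25; python3 -c "
from h import *
plan(.555,-.352,.24,-6)"
```

```text
time_s: 8.4
tcp_pos: [0.5346, 0.0418, 0.1008]
ee_rot: [2.233, 2.21, -0.0]
wrist_force: [-0.5, 0.6, 0.3]
width: 1.004
finger_force: 0.0
time_s: 9.4
tcp_pos: [0.5371, 0.0429, 0.2468]
ee_rot: [2.225, 2.206, 0.013]
wrist_force: [0.7, 1.0, 0.5]
width: 0.177
finger_force: 0.0
t 9.4 tcp [0.5371 0.0429 0.2468] shift [-1.579  0.085  0.029] turn [ 0.006 -0.     0.046] q [-0.06  0.32  1.4   0.    1.41 -0.05] w 0.177 F [0.7 1.  0.5]
```

```bash
python3 -c "
from h import *
im,st=snap('wrist','w3.png');t,_=snap('top','t3.png')
cv2.imwrite('pics/m3.png',np.vstack([im,t[130:290,160:500][:,:,:] if 0 else cv2.resize(t[140:280,200:500],(640,200))])[:,:,::-1][:600])
plan(.534,.042,.10,0)"
```

```text
t 9.5 tcp [0.5344 0.0429 0.2412] shift [-0.004 -0.003  0.565] turn [ 0.001  0.    -0.004] q [-0.06  0.33  1.4   0.    1.41 -0.05] w 0.092 F [-0.3 -0.4 -1.1]
```

View pics/m3.png

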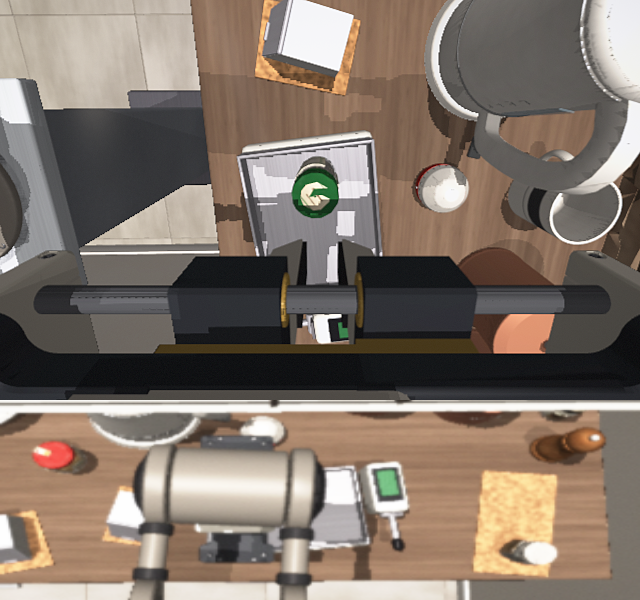

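The green jar still stands in the pan, at (316,190) in the wrist view. I lifted before the fingers had finished closing. The pale jar stands on the mat.

```bash
python3 -m jog '{"translation":[[0,0,0],[0,0,0],[0,0,0],[0,0,0],[0,0,0],[0,0,0],[0,0,0],[0,0,0],[0,0,0],[0,0,0]],"delta_rot":[[0,0,0],[0,0,0],[0,0,0],[0,0,0],[0,0,0],[0,0,0],[0,0,0],[0,0,0],[0,0,0],[0,0,0]]}' 1; python3 -c "
from h import *
im,st=snap('wrist','w4.png')
h=cv2.cvtColor(im,cv2.COLOR_RGB2HSV);m=cv2.inRange(h,(45,80,40),(85,255,255));m[240:]=0
k=max(cv2.findContours(m,cv2.RETR_EXTERNAL,cv2.CHAIN_APPROX_NONE)[0],key=cv2.contourArea);c,r=cv2.minEnclosingCircle(k);print(c,r);p=onz('wrist',*c,.152,st);print(p)
plan(p[0],p[1],.10,0)"
```

```text
time_s: 10.5
tcp_pos: [0.5342, 0.0429, 0.2406]
ee_rot: [2.231, 2.212, 0.0]
wrist_force: [0.2, -0.4, -0.7]
width: 0.912
finger_force: 0.0
(321.5082092285156, 194.90460205078125) 25.37371826171875
[0.53492809 0.04483228 0.152     ]
t 10.55 tcp [0.5342 0.0429 0.2406] shift [0.008 0.003 0.562] turn [ 0.    -0.    -0.004] q [-0.06  0.33  1.4   0.    1.41 -0.05] w 0.956 F [ 0.5  0.7 -0.4]
```

```bash
python3 -m jog '{"translation":[[0.008,0.003,0],[0.008,0.003,0.1],[0.008,0.003,0.25],[0.008,0.003,0.4],[0.008,0.003,0.5],[0.008,0.003,0.562],[0.008,0.003,0.562],[0.008,0.003,0.562]],"delta_rot":[[0,0,0],[0,0,0],[0,0,0],[0,0,0],[0,0,0],[0,0,0],[0,0,0],[0,0,0]]}' && python3 -m jog '{"translation":[[0,0,0],[0,0,0],[0,0,0],[0,0,0],[0,0,0],[0,0,0],[0,0,0],[0,0,0],[0,0,0],[0,0,0]],"delta_rot":[[0,0,0],[0,0,0],[0,0,0],[0,0,0],[0,0,0],[0,0,0],[0,0,0],[0,0,0],[0,0,0],[0,0,0]]}' 0 25; python3 -c "
from h import *
plan(.555,-.352,.24,-6)"
```

```text
time_s: 11.35
tcp_pos: [0.5353, 0.045, 0.1005]
ee_rot: [2.231, 2.212, 0.001]
wrist_force: [1.1, -0.4, 0.3]
width: 1.002
finger_force: 0.0
time_s: 12.35
tcp_pos: [0.5349, 0.0449, 0.1001]
ee_rot: [-2.231, -2.212, -0.0]
wrist_force: [-0.4, -0.3, 0.7]
width: 0.484
finger_force: 25.0
t 12.35 tcp [0.5349 0.0449 0.1001] shift [-1.587  0.094 -0.56 ] turn [-0.    -0.     0.046] q [-0.06  0.45  1.62  0.    1.07 -0.05] w 0.484 F [-0.4 -0.3  0.7]
```

```bash
python3 -m jog '{"translation":[[0,0,-0.15],[0,0,-0.3],[0,0,-0.45],[-0.2,0.05,-0.56],[-0.4,0.05,-0.56],[-0.6,0.05,-0.56],[-0.8,0.05,-0.56],[-1,0.05,-0.56],[-1,0.05,-0.56],[-1,0.05,-0.56]],"delta_rot":[[0,0,0],[0,0,0],[0,0,0],[0,0,0],[0,0,0.04],[0,0,0.04],[0,0,0.04],[0,0,0.04],[0,0,0.04],[0,0,0.04]]}'; python3 -c "
from h import *
plan(.555,-.352,.06,-6)"
```

```text
time_s: 13.35
tcp_pos: [0.5448, -0.2067, 0.2392]
ee_rot: [-2.324, -2.112, 0.0]
wrist_force: [0.5, 0.4, -1.5]
width: 0.482
finger_force: 25.0
t 13.35 tcp [ 0.5448 -0.2067  0.2392] shift [-0.575  0.097  0.716] turn [-0.001 -0.     0.004] q [-0.49  0.42  1.27  0.    1.45 -0.4 ] w 0.482 F [ 0.5  0.4 -1.5]
```

```bash
python3 -m jog '{"translation":[[-0.2,0.05,0],[-0.4,0.097,0],[-0.575,0.097,0.1],[-0.575,0.097,0.25],[-0.575,0.097,0.4],[-0.575,0.097,0.55],[-0.575,0.097,0.65],[-0.575,0.097,0.7],[-0.575,0.097,0.72],[-0.575,0.097,0.72]],"delta_rot":[[0,0,0],[0,0,0],[0,0,0],[0,0,0],[0,0,0],[0,0,0],[0,0,0],[0,0,0],[0,0,0],[0,0,0]]}' && python3 -m jog '{"translation":[[0,0,0],[0,0,0],[0,0,0],[0,0,0],[0,0,0],[0,0,0],[0,0,-0.2],[0,0,-0.4],[0,0,-0.7],[0,0,-0.7]],"delta_rot":[[0,0,0],[0,0,0],[0,0,0],[0,0,0],[0,0,0],[0,0,0],[0,0,0],[0,0,0],[0,0,0],[0,0,0]]}' 1; python3 -c "
from h import *
plan(.555,-.15,.24,-6)"
```

```text
time_s: 14.35
tcp_pos: [0.5568, -0.35, 0.0605]
ee_rot: [2.32, 2.117, 0.001]
wrist_force: [-1.1, 0.5, -1.6]
width: 0.485
finger_force: 25.0
time_s: 15.35
tcp_pos: [0.5572, -0.3514, 0.2407]
ee_rot: [2.316, 2.111, 0.002]
wrist_force: [-0.6, 0.6, 0.5]
width: 0.999
finger_force: 0.0
t 15.35 tcp [ 0.5572 -0.3514  0.2407] shift [ 0.801 -0.083 -0.001] turn [0.003 0.002 0.006] q [-0.68  0.57  1.02  0.    1.54 -0.59] w 0.999 F [-0.6  0.6  0.5]
```

```bash
python3 -c "
from h import *
plan(.445,-.165,.22,-84)"
python3 -m jog '{"translation":[[0.2,-0.1,0],[0.4,-0.25,0],[0.6,-0.35,0],[0.7,-0.45,0],[0.7,-0.45,0],[0.7,-0.45,0],[0.7,-0.45,0],[0.7,-0.45,0],[0.7,-0.45,0],[0.7,-0.45,0]],"delta_rot":[[0,0,0],[0,0,0.1],[0,0,0.2],[0,0,0.3],[0,0,0.4],[0,0,0.5],[0,0,0.6],[0,0,0.65],[0,0,0.65],[0,0,0.65]]}' 0.45; python3 -c "
from h import *
im,st=snap('wrist','w5.png');t,_=snap('top','t5.png')
cv2.imwrite('pics/m5.png',np.vstack([im,cv2.resize(t[140:280,200:500],(640,200))])[:,:,::-1])
print(proj('wrist',(.46,-.167,.075),st),proj('wrist',(.4545,-.167,.072),st))
plan(.454,-.166,.10,-84)"
```

```text
t 15.35 tcp [ 0.5572 -0.3514  0.2407] shift [ 0.701 -0.516  0.077] turn [ 0.004 -0.     0.656] q [-0.68  0.57  1.02  0.    1.54 -0.59] w 0.999 F [-0.6  0.6  0.5]
time_s: 16.35
tcp_pos: [0.4602, -0.1659, 0.2352]
ee_rot: [-3.136, -0.191, -0.0]
wrist_force: [0.0, 0.1, 0.5]
width: 0.45
finger_force: 0.0
[324.04892072 179.48815611] [323.44349799 183.513742  ]
t 16.45 tcp [ 0.4603 -0.1659  0.2351] shift [-0.025 -0.003  0.541] turn [ 0.    -0.     0.011] q [-0.5   0.24  1.54  0.    1.36  0.94] w 0.445 F [0.  0.4 0.2]
```

View pics/m5.png

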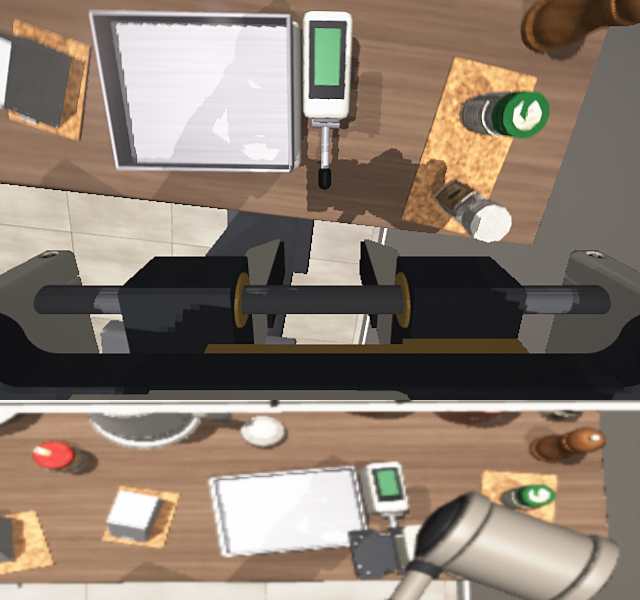

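Both jars stand on the mat and the pan is empty. The lever grip is at (324,178) in the wrist view, as predicted, and its bar lies along the lever.

```bash
python3 -m jog '{"translation":[[-0.02,0,0],[-0.02,0,0.1],[-0.02,0,0.25],[-0.02,0,0.4],[-0.02,0,0.5],[-0.02,0,0.6],[-0.02,0,0.66],[-0.02,0,0.7],[-0.02,0,0.7],[-0.02,0,0.7]],"delta_rot":[[0,0,0.01],[0,0,0.01],[0,0,0.01],[0,0,0.01],[0,0,0.01],[0,0,0.01],[0,0,0.01],[0,0,0.01],[0,0,0.01],[0,0,0.01]]}' 0.32 && python3 -m jog '{"translation":[[0,0,0],[0,0,0],[0,0,0],[0,0,0],[0,0,0],[0,0,0],[0,0,0],[0,0,0]],"delta_rot":[[0,0,0],[0,0,0],[0,0,0],[0,0,0],[0,0,0],[0,0,0],[0,0,0],[0,0,0]]}' 0 15
```

```text
time_s: 17.45
tcp_pos: [0.4556, -0.1668, 0.0606]
ee_rot: [3.137, 0.17, 0.001]
wrist_force: [0.1, 0.1, -0.3]
width: 0.322
finger_force: 0.0
time_s: 18.25
tcp_pos: [0.4553, -0.1665, 0.06]
ee_rot: [-3.137, -0.168, 0.0]
wrist_force: [0.1, 0.0, -1.5]
width: 0.005
finger_force: 0.0
```

```bash
python3 -c "
from h import *
im,st=snap('wrist','w6.png')
cv2.imwrite('pics/m6.png',cv2.resize(im[60:360,180:460],None,fx=2,fy=2)[:,:,::-1])"
```

```text
(no output)
```

View pics/m6.png

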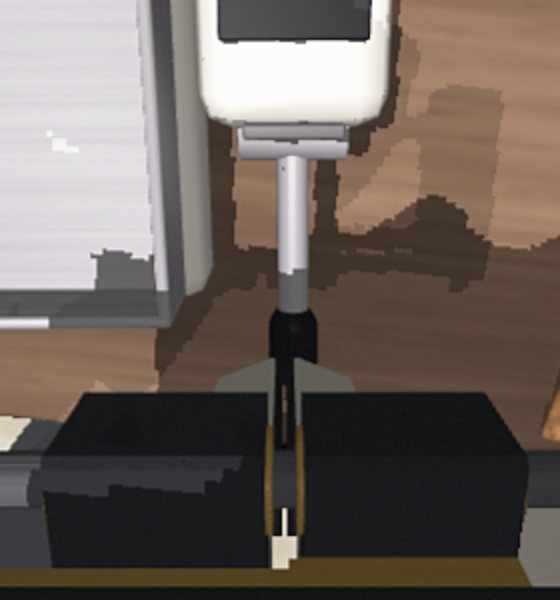

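The fingers closed just short of the bar on the robot side. I'll check where its far end, at image (326,215), lies.

```bash
python3 -c "
from h import *
print(onz('wrist',326,215,.078),onz('wrist',326,137,.072));plan(.455,-.166,.12,-84)"
python3 -m jog '{"translation":[[0,0,0],[0,0,0],[0,0,0],[0,0,0],[0,0,0]],"delta_rot":[[0,0,0],[0,0,0],[0,0,0],[0,0,0],[0,0,0]]}' 0.32
```

```text
[ 0.47444783 -0.1656006   0.078     ] [ 0.51880899 -0.16069181  0.072     ]
t 18.3 tcp [ 0.4554 -0.1666  0.06  ] shift [-0.001 -0.002 -0.24 ] turn [-0.    -0.     0.001] q [-0.51  0.42  1.81  0.    0.91  0.95] w 0.009 F [-0.8 -0.3 -0.7]
time_s: 18.8
tcp_pos: [0.4554, -0.1666, 0.0601]
ee_rot: [-3.137, -0.168, -0.0]
wrist_force: [-0.3, -0.0, -0.1]
width: 0.318
finger_force: 0.0
```

```bash
python3 -c "
from h import *
im,st=snap('wrist','w7.png')
for p in [(.4554,-.1666,.06),(.4554,-.1666,.079),(.4554,-.1666,.1),(.4744,-.1656,.072),(.4474,-.168,.072),(.4744,-.1656,.09),(.4474,-.168,.09)]: print(p,(proj('wrist',p,st)-[180,60])*2)
cv2.imwrite('pics/m7.png',cv2.resize(im[60:360,180:460],None,fx=2,fy=2)[:,:,::-1])"
```

```text
(0.4554, -0.1666, 0.06) [287.92384633 346.32816762]
(0.4554, -0.1666, 0.079) [288.27429211 370.62478512]
(0.4554, -0.1666, 0.1) [288.74795785 403.46431648]
(0.4744, -0.1656, 0.072) [291.73123332 303.57471862]
(0.4474, -0.168, 0.072) [289.76142915 384.74306214]
(0.4744, -0.1656, 0.09) [292.46698091 324.51474746]
(0.4474, -0.168, 0.09) [290.28043941 412.3823612 ]
```

View pics/m7.png

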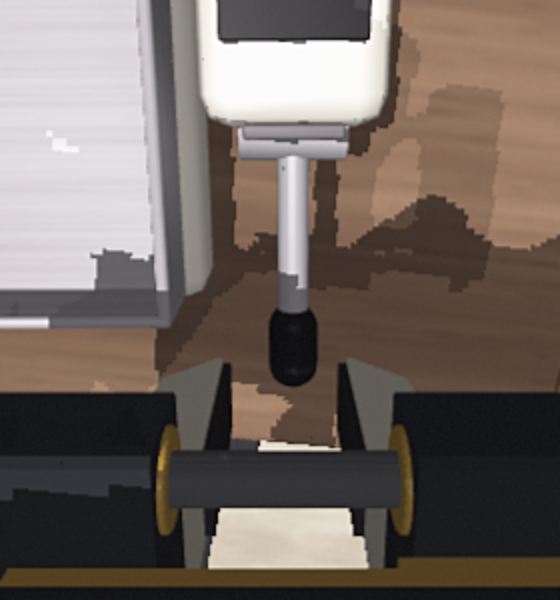

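The fingertips only reach the rounded end of the bar, so I'll move 12 mm further along the lever and close again.

```bash
python3 -m jog '{"translation":[[0.024,0.004,0.01],[0.048,0.004,0.02],[0.048,0.004,0.02]],"delta_rot":[[0,0,0],[0,0,0],[0,0,0]]}' && python3 -m jog '{"translation":[[0,0,0],[0,0,0],[0,0,0],[0,0,0],[0,0,0],[0,0,0],[0,0,0],[0,0,0]],"delta_rot":[[0,0,0],[0,0,0],[0,0,0],[0,0,0],[0,0,0],[0,0,0],[0,0,0],[0,0,0]]}' 0 12
```

```text
time_s: 19.15
tcp_pos: [0.4682, -0.1662, 0.0546]
ee_rot: [-3.137, -0.169, -0.0]
wrist_force: [1.1, 0.3, -0.7]
width: 0.319
finger_force: 0.0
time_s: 19.95
tcp_pos: [0.4674, -0.1663, 0.0551]
ee_rot: [-3.137, -0.168, -0.0]
wrist_force: [0.5, -0.1, 0.4]
width: -0.001
finger_force: 0.0
```

Still nothing between the pads, and the picture suggests the fingertips pass above the bar. There is free space below it, so I'll open, go 18 mm lower and close.

```bash
python3 -m jog '{"translation":[[0,0,0],[0,0,0],[0,0,0],[0,0,0],[-0.01,0,0],[-0.01,0,0.04],[-0.01,0,0.07],[-0.01,0,0.07]],"delta_rot":[[0,0,0],[0,0,0],[0,0,0],[0,0,0],[0,0,0],[0,0,0],[0,0,0],[0,0,0]]}' 0.32 && python3 -m jog '{"translation":[[0,0,0],[0,0,0],[0,0,0],[0,0,0],[0,0,0],[0,0,0],[0,0,0],[0,0,0]],"delta_rot":[[0,0,0],[0,0,0],[0,0,0],[0,0,0],[0,0,0],[0,0,0],[0,0,0],[0,0,0]]}' 0 12
```

```text
time_s: 20.75
tcp_pos: [0.4639, -0.166, 0.0361]
ee_rot: [-3.135, -0.168, 0.004]
wrist_force: [0.2, 0.2, 0.3]
width: 0.322
finger_force: 0.0
time_s: 21.55
tcp_pos: [0.4653, -0.1679, 0.0379]
ee_rot: [3.135, 0.169, 0.001]
wrist_force: [-1.2, -5.8, -0.6]
width: 0.15
finger_force: 11.9
```

Gripped, at 13.8 mm opening. Now I'll raise the lever along its arc.

```bash
python3 -m jog '{"translation":[[0.002,0,-0.03],[0.008,0,-0.064],[0.018,0,-0.094],[0.031,0,-0.123],[0.048,0,-0.15],[0.069,0,-0.174],[0.088,0,-0.192],[0.107,0,-0.21],[0.107,0,-0.213],[0.107,0,-0.213]],"delta_rot":[[0,0,0],[0,0,0],[0,0,0],[0,0,0],[0,0,0],[0,0,0],[0,0,0],[0,0,0],[0,0,0],[0,0,0]]}'; python3 -c "
from h import *
im,st=snap('wrist','w8.png');plan(.455,-.166,.12,-84)
cv2.imwrite('pics/m8.png',cv2.resize(im[60:360,180:460],None,fx=2,fy=2)[:,:,::-1])"
```

```text
time_s: 22.55
tcp_pos: [0.4915, -0.1636, 0.0907]
ee_rot: [-3.137, -0.169, 0.0]
wrist_force: [-0.5, -0.5, -0.9]
width: 0.008
finger_force: 0.0
t 22.6 tcp [ 0.4912 -0.1635  0.0905] shift [-0.145 -0.006 -0.118] turn [-0.     0.     0.001] q [-0.47  0.43  1.69  0.    1.02  0.99] w 0.006 F [-0.7 -0.1 -0. ]
```

View pics/m8.png

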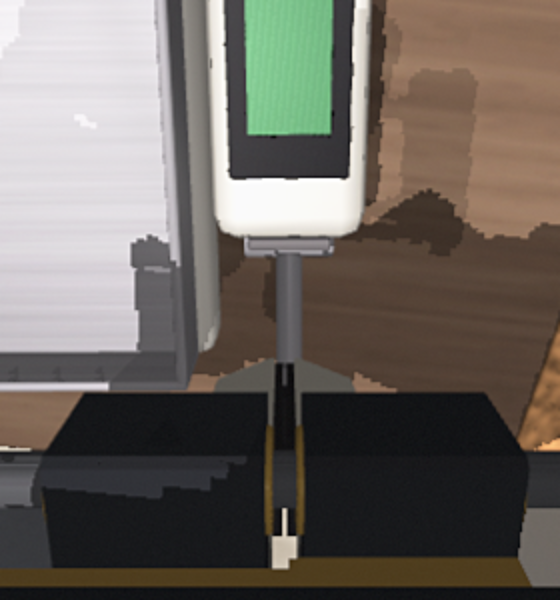

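The fingers slid off the top of the bar. The effective fingertips seem to sit well above the nominal TCP. I'll grip again lower, at TCP z 0.018.

```bash
python3 -m jog '{"translation":[[0,0,0],[0,0,0],[0,0,0],[0,0,0],[-0.06,0.005,0],[-0.122,0.01,0.06],[-0.122,0.01,0.14],[-0.122,0.01,0.22],[-0.122,0.01,0.288],[-0.122,0.01,0.288]],"delta_rot":[[0,0,0],[0,0,0],[0,0,0],[0,0,0],[0,0,0],[0,0,0],[0,0,0],[0,0,0],[0,0,0],[0,0,0]]}' 0.32 && python3 -m jog '{"translation":[[0,0,0],[0,0,0],[0,0,0],[0,0,0],[0,0,0],[0,0,0],[0,0,0],[0,0,0]],"delta_rot":[[0,0,0],[0,0,0],[0,0,0],[0,0,0],[0,0,0],[0,0,0],[0,0,0],[0,0,0]]}' 0 12
```

```text
time_s: 23.6
tcp_pos: [0.4599, -0.1687, 0.017]
ee_rot: [-3.135, -0.168, 0.006]
wrist_force: [0.9, 0.7, -0.3]
width: 0.318
finger_force: 0.0
time_s: 24.4
tcp_pos: [0.4618, -0.1688, 0.0194]
ee_rot: [-3.137, -0.168, -0.002]
wrist_force: [1.9, 5.0, -1.0]
width: 0.16
finger_force: 12.0
```

Full 15 mm diameter now held.

```bash
python3 -m jog '{"translation":[[0.002,0,-0.03],[0.008,0,-0.064],[0.018,0,-0.094],[0.031,0,-0.123],[0.048,0,-0.15],[0.069,0,-0.174],[0.088,0,-0.192],[0.107,0,-0.208],[0.107,0,-0.208],[0.107,0,-0.208]],"delta_rot":[[0,0,0],[0,0,0],[0,0,0],[0,0,0],[0,0,0],[0,0,0],[0,0,0],[0,0,0],[0,0,0],[0,0,0]]}'
```

```text
time_s: 25.4
tcp_pos: [0.4858, -0.1658, 0.0697]
ee_rot: [-3.135, -0.169, 0.008]
wrist_force: [-5.1, 2.3, -9.9]
width: 0.155
finger_force: 12.0
```

The lever is held against its upper stop (wrist force -9.9 N in z). Now release and retreat.

```bash
python3 -m jog '{"translation":[[0,0,0],[0,0,0],[0,0,0],[0,0,0],[0,0,0],[0,0,-0.15],[0,0,-0.3],[0,0,-0.5],[0,0,-0.7],[0,0,-0.7]],"delta_rot":[[0,0,0],[0,0,0],[0,0,0],[0,0,0],[0,0,0],[0,0,0],[0,0,0],[0,0,0],[0,0,0],[0,0,0]]}' 0.35; python3 -c "
from h import *
plan(.50,.08,.24,-10)"
```

```text
time_s: 26.4
tcp_pos: [0.4912, -0.1681, 0.2532]
ee_rot: [3.13, 0.168, 0.019]
wrist_force: [-0.3, -0.5, -0.5]
width: 0.35
finger_force: 0.0
t 26.4 tcp [ 0.4912 -0.1681  0.2532] shift [ 0.141 -0.983  0.047] turn [ 0.007 -0.003 -0.615] q [-0.48  0.28  1.44  0.    1.41  0.99] w 0.35 F [-0.3 -0.5 -0.5]
```

```bash
python3 -m jog '{"translation":[[0.1,-0.2,0],[0.1,-0.4,0],[0.1,-0.6,0],[0.1,-0.8,0],[0.1,-0.98,0],[0.1,-0.98,0],[0.1,-0.98,0],[0.1,-0.98,0],[0.1,-0.98,0],[0.1,-0.98,0]],"delta_rot":[[0,0,-0.07],[0,0,-0.14],[0,0,-0.21],[0,0,-0.28],[0,0,-0.35],[0,0,-0.42],[0,0,-0.49],[0,0,-0.56],[0,0,-0.63],[0,0,-0.7]]}' 1; python3 -c "
from h import *
plan(.515,.15,.24,77.5)"
```

```text
time_s: 27.4
tcp_pos: [0.4866, 0.0798, 0.2454]
ee_rot: [-2.212, -2.231, 0.0]
wrist_force: [-0.0, 0.5, -0.3]
width: 1.001
finger_force: 0.0
t 27.4 tcp [0.4866 0.0798 0.2454] shift [0.28  0.116 0.022] turn [-0.    -0.    -0.642] q [ 0.01  0.24  1.51  0.    1.39 -0.  ] w 1.001 F [-0.   0.5 -0.3]
```

```bash
python3 -m jog '{"translation":[[0.1,0.05,0],[0.2,0.1,0],[0.28,0.12,0],[0.28,0.12,0],[0.28,0.12,0],[0.28,0.12,0],[0.28,0.12,0],[0.28,0.12,0],[0.28,0.12,0],[0.28,0.12,0]],"delta_rot":[[0,0,-0.07],[0,0,-0.14],[0,0,-0.21],[0,0,-0.28],[0,0,-0.35],[0,0,-0.42],[0,0,-0.49],[0,0,-0.56],[0,0,-0.63],[0,0,-0.642]]}'; python3 -c "
from h import *
im,st=snap('wrist','w9.png');t,_=snap('top','t9.png')
cv2.imwrite('pics/m9.png',np.vstack([im,cv2.resize(t[140:280,180:480],(640,200))])[:,:,::-1])
np.save('st9.npy',st,allow_pickle=True)
plan(.52,.191,.1,77.5)
for k in [(47,-27),(47,27),(-17,27),(-17,-27)]:
  a=np.radians(-12.5);x,y=np.array(k)/1000;print(proj('wrist',(.52+x*np.cos(a)-y*np.sin(a),.191+x*np.sin(a)+y*np.cos(a),.084),st))"
```

```text
time_s: 28.4
tcp_pos: [0.5164, 0.1498, 0.2455]
ee_rot: [-0.347, -3.122, 0.0]
wrist_force: [0.6, -0.5, 0.1]
width: 1.004
finger_force: 0.0
t 28.5 tcp [0.5164 0.1498 0.2456] shift [0.023 0.164 0.582] turn [ 0.    -0.    -0.004] q [ 0.14  0.33  1.39  0.    1.42 -1.2 ] w 1.0 F [0.5 0.1 1. ]
[332.16394  211.861869]
[377.75242113 211.73856306]
[380.55854426 157.84756169]
[332.56343763 157.97740002]
```

View pics/m9.png

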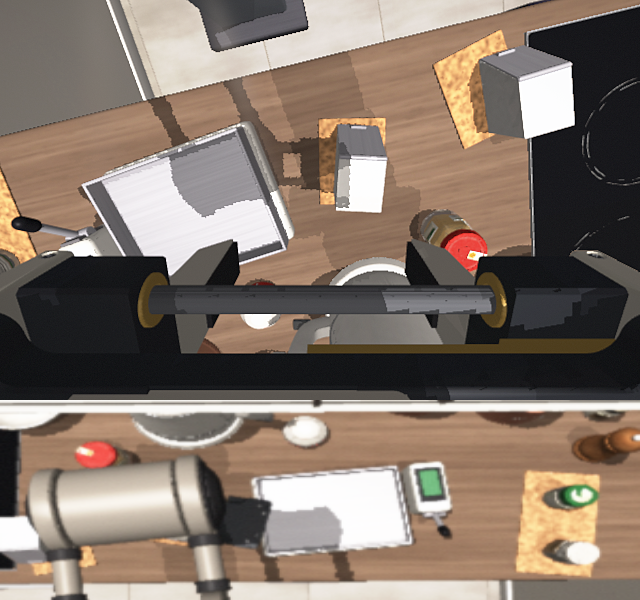

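The lever is up and both jars stand on the mat. Caddy 1's top spans (336–384, 157–211) in the wrist view, 4 px right of prediction. Its coaster's left and right edges are near u=319 and u=386.

```bash
python3 -c "
from h import *
st=np.load('st9.npy',allow_pickle=True).item()
T=np.array([onz('wrist',*p,.084,st)[:2] for p in [(336,210),(383,212),(386,157),(338,157)]]);print(T,T.mean(0))
C=np.array([onz('wrist',*p,.004,st)[:2] for p in [(319,119),(386,118),(320,204)]]);print(C,(C[1]+C[2])/2)
C=np.array([onz('wrist',*p,.004,st)[:2] for p in [(500,31),(434,65),(466,148)]]);print('c2 corners',C)
C=np.array([onz('wrist',*p,.084,st)[:2] for p in [(481,63),(524,138),(575,124),(571,65),(525,46)]]);print('caddy2',C)
plan(.521,.196,.12,77.5)"
```

```text
[[0.55876399 0.15937981]
 [0.57341576 0.21319942]
 [0.50964373 0.22716758]
 [0.49782068 0.17451294]] [0.53491104 0.19356494]
[[0.4558635  0.1615122 ]
 [0.47410603 0.24866243]
 [0.5716437  0.13668903]] [0.52287486 0.19267573]
c2 corners [[0.40236041 0.40249458]
 [0.42317308 0.31853912]
 [0.53720463 0.34891955]]
caddy2 [[0.43488139 0.33869743]
 [0.52226144 0.37937308]
 [0.51916493 0.43424165]
 [0.45722277 0.42957487]
 [0.4286076  0.38367221]]
t 28.5 tcp [0.5164 0.1498 0.2456] shift [0.024 0.184 0.502] turn [ 0.    -0.    -0.004] q [ 0.14  0.33  1.39  0.    1.42 -1.2 ] w 1.0 F [0.5 0.1 1. ]
```

Caddy 1's centre is (.520,.197), 5 mm from its coaster's centre (.523,.193). Caddy 2 has been knocked about 28 mm in +y, so I'll correct that when I set it back down. Grasping caddy 1.

```bash
python3 -m jog '{"translation":[[0.024,0.1,0],[0.024,0.188,0.05],[0.024,0.188,0.2],[0.024,0.188,0.35],[0.024,0.188,0.5],[0.024,0.188,0.62],[0.024,0.188,0.74],[0.024,0.188,0.84],[0.024,0.188,0.886],[0.024,0.188,0.886]],"delta_rot":[[0,0,0],[0,0,0],[0,0,0],[0,0,0],[0,0,0],[0,0,0],[0,0,0],[0,0,0],[0,0,0],[0,0,0]]}' && python3 -m jog '{"translation":[[0,0,0],[0,0,0],[0,0,0],[0,0,0],[0,0,0],[0,0,0],[0,0,0],[0,0,0],[0,0,0]],"delta_rot":[[0,0,0],[0,0,0],[0,0,0],[0,0,0],[0,0,0],[0,0,0],[0,0,0],[0,0,0],[0,0,0]]}' 0 40
```

```text
time_s: 29.5
tcp_pos: [0.5201, 0.1967, 0.023]
ee_rot: [-0.353, -3.119, 0.001]
wrist_force: [0.4, 0.2, 1.0]
width: 1.001
finger_force: 0.0
time_s: 30.4
tcp_pos: [0.5212, 0.1968, 0.0248]
ee_rot: [0.35, 3.121, -0.0]
wrist_force: [-1.6, -2.3, 6.3]
width: 0.589
finger_force: 39.6
```

Caddy 1 gripped at 54 mm. Lifting and carrying it to the pan.

```bash
python3 -m jog '{"translation":[[0,0,-0.1],[0,0,-0.2],[0,0,-0.35],[0,0,-0.5],[0,0,-0.65],[0,0,-0.65]],"delta_rot":[[0,0,0],[0,0,0],[0,0,0],[0,0,0],[0,0,0],[0,0,0]]}'; python3 -c "
from h import *
plan(.55,-.007,.185,96)"
```

```text
time_s: 31.0
tcp_pos: [0.5236, 0.1978, 0.1916]
ee_rot: [0.349, 3.113, 0.005]
wrist_force: [0.2, 0.7, -2.8]
width: 0.589
finger_force: 39.6
t 31.0 tcp [0.5236 0.1978 0.1916] shift [-0.284 -0.776  0.025] turn [ 0.001  0.004 -0.157] q [ 0.22  0.4   1.43  0.    1.3  -1.12] w 0.589 F [ 0.2  0.7 -2.8]
```

```bash
python3 -m jog '{"translation":[[-0.03,-0.08,0],[-0.08,-0.23,0],[-0.14,-0.38,0],[-0.2,-0.54,0],[-0.25,-0.68,0],[-0.284,-0.776,0.02],[-0.284,-0.776,0.02],[-0.284,-0.776,0.02]],"delta_rot":[[0,0,-0.03],[0,0,-0.06],[0,0,-0.09],[0,0,-0.12],[0,0,-0.15],[0,0,-0.157],[0,0,-0.157],[0,0,-0.157]]}'; python3 -c "
from h import *
for t in (22,34,45):
  a=np.radians(t);z=.162-.022*(t/45);print(t);plan(.55+.0188*np.sin(a),-.007+.002*np.sin(a),z-.0188*np.cos(a),96,-t)"
```

```text
time_s: 31.8
tcp_pos: [0.5464, -0.0081, 0.1801]
ee_rot: [0.162, -3.134, -0.002]
wrist_force: [0.0, 0.3, -3.1]
width: 0.59
finger_force: 39.6
22
t 31.8 tcp [ 0.5464 -0.0081  0.1801] shift [-0.044  0.003  0.185] turn [ 0.001 -0.185 -0.001] q [-0.16  0.39  1.48  0.    1.28 -1.83] w 0.59 F [ 0.   0.3 -3.1]
34
t 31.8 tcp [ 0.5464 -0.0081  0.1801] shift [-0.058  0.003  0.201] turn [ 0.001 -0.285 -0.001] q [-0.16  0.39  1.48  0.    1.28 -1.83] w 0.59 F [ 0.   0.3 -3.1]
45
t 31.8 tcp [ 0.5464 -0.0081  0.1801] shift [-0.069  0.003  0.213] turn [ 0.    -0.376 -0.001] q [-0.16  0.39  1.48  0.    1.28 -1.83] w 0.59 F [ 0.   0.3 -3.1]
```

```bash
python3 -m jog '{"translation":[[-0.01,0,0.05],[-0.02,0,0.1],[-0.03,0,0.14],[-0.037,0,0.165],[-0.044,0,0.185],[-0.05,0,0.193],[-0.058,0,0.201],[-0.063,0,0.207],[-0.067,0,0.21],[-0.069,0,0.213]],"delta_rot":[[0,-0.037,0],[0,-0.074,0],[0,-0.111,0],[0,-0.148,0],[0,-0.185,0],[0,-0.235,0],[0,-0.285,0],[0,-0.315,0],[0,-0.345,0],[0,-0.376,0]]}'; python3 -m jog '{"translation":[[0,0,0],[0,0,0],[0,0,0],[0,0,0],[0,0,0],[0,0,0],[0,0,0],[0,0,0]],"delta_rot":[[0,0,0],[0,0,0],[0,0,0],[0,0,0],[0,0,0],[0,0,0],[0,0,0],[0,0,0]]}'; python3 -c "
from h import *
im,st=snap('wrist','w10.png');t,_=snap('top','t10.png')
plan(.55,-.007,.185,96)"
```

```text
time_s: 32.8
tcp_pos: [0.5688, 0.0005, 0.1562]
ee_rot: [-0.116, 2.406, 0.051]
wrist_force: [1.7, 0.2, -2.3]
width: 0.589
finger_force: 39.6
time_s: 33.6
tcp_pos: [0.5701, -0.0008, 0.158]
ee_rot: [-0.117, 2.404, 0.049]
wrist_force: [0.1, -0.1, -3.7]
width: 0.592
finger_force: 39.6
t 33.7 tcp [ 0.5701 -0.0008  0.1581] shift [-0.011 -0.016 -0.135] turn [ 0.     0.351 -0.004] q [-0.3   0.18  2.18  1.23  0.28 -3.09] w 0.591 F [-0.3 -0.1 -3.1]
```

Tilted 42° with joints 5 and 6 at the edge of their ranges. Returning upright, then a check.

```bash
python3 -m jog '{"translation":[[0,0,-0.02],[0,-0.002,-0.04],[-0.002,-0.004,-0.06],[-0.004,-0.006,-0.08],[-0.006,-0.01,-0.1],[-0.01,-0.016,-0.12],[-0.011,-0.016,-0.135],[-0.011,-0.016,-0.135],[-0.011,-0.016,-0.135],[-0.011,-0.016,-0.135]],"delta_rot":[[0,0.03,0],[0,0.07,0],[0,0.12,0],[0,0.17,0],[0,0.22,0],[0,0.27,0],[0,0.32,0],[0,0.351,0],[0,0.351,0],[0,0.351,0]]}'; python3 -c "
from h import *
plan(.523,.194,.19,77.5)"
```

```text
time_s: 34.7
tcp_pos: [0.5498, -0.0066, 0.1841]
ee_rot: [0.154, -3.138, -0.006]
wrist_force: [-0.1, 0.4, -3.2]
width: 0.59
finger_force: 39.6
t 34.7 tcp [ 0.5498 -0.0066  0.1841] shift [ 0.028  0.809 -0.021] turn [ 0.002 -0.     0.151] q [-0.15  0.39  1.46  0.    1.28 -1.82] w 0.59 F [-0.1  0.4 -3.2]
```

```bash
python3 -m jog '{"translation":[[0.003,0.08,0],[0.008,0.23,0],[0.013,0.38,0],[0.02,0.54,-0.01],[0.025,0.68,-0.02],[0.028,0.809,-0.02],[0.028,0.809,-0.02],[0.028,0.809,-0.02]],"delta_rot":[[0,0,0.03],[0,0,0.06],[0,0,0.09],[0,0,0.12],[0,0,0.14],[0,0,0.151],[0,0,0.151],[0,0,0.151]]}'; python3 -c "
from h import *
t,_=snap('top','t11.png')
plan(.523,.194,.0265,77.5)"
```

```text
time_s: 35.5
tcp_pos: [0.5224, 0.1939, 0.1906]
ee_rot: [-0.34, -3.123, -0.005]
wrist_force: [-0.5, -0.3, -3.5]
width: 0.589
finger_force: 39.6
t 35.55 tcp [0.5227 0.1931 0.1906] shift [-0.001  0.002  0.656] turn [ 0.001 -0.     0.   ] q [ 0.21  0.4   1.43  0.    1.31 -1.14] w 0.586 F [-0.9 -0.2 -3.9]
```

```bash
python3 -c "
from h import *
im=cv2.imread('pics/t11.png');c=im[185:250,295:375]
g=cv2.cvtColor(c,cv2.COLOR_BGR2GRAY).astype(int)
for r in g[4:62:2]: print(''.join('%x'%(v>>4) for v in r))"
```

```text
8888888888888888888888888887777777888889aacddddbbbcdeeedb9888999adddc79977789df9
888888888888777788888889bccddddbbbddeeeca8889999adeeeefffffffffffffffb8e76889df9
88887889acddddbabcdeedcb988999a9aeeeeefffffffffffffffffffffffffffffffc9f74788bff
889cfeb888899999aeeeefffffffffffffffffffffffffffffffffffffffffffffffffae847889ef
88affa9cffffffffffffffffffffffffffffffffffffffffffffffffffffffffffffff98c57789ef
889ded9cffffffffffffffffffffffffffffffffffffffffffffffffffffffffffffffb9e75789df
999aef9cffffffffffffffffffffffffffffffffffffffffffffffffffffffffffffffcaf85788bf
888bff9cfffffffffffffffffffffffffffffffffffffffffffffffffffffffffffffff9c94778af
999affabfffffffffffffffffffffffffffffffffffffffffffffffffffffffffffffffa8c57789e
989aeedacffffffffffffffffffffffffffffffffffffffffffffffffffffffffffffffb9f76788c
8889befacffffffffffffffffffffffffffffffffffffffffffffffffffffffffffffffdaf84788a
9999aff9bfffffcbbbbdfffffffffffffffffffffffffffffffffffffffffffffffffffe8b957789
9999bfb79abbbaaaaaaacfffffffffffffffffffffffffffffffffffffffffffffffffffa8e66789
77789a889aaaaaaaaaaaabfffffffffffffffffffffffff
[... 548 characters left out ...]
fffffffffffffdffffffffffffffffffffffffffffffffb9f889
4444445987aaaaaaaaaaaaaaaabeffffffdffffffdffffffffffffffffffffffffffffffffeaf858
44444458899aaaaaaaaaaaaaaabffffffdffffffffffffffffffffffffffffffffffffffffe8ca58
44444446897aaaaaaaaaaaaaaacfffffeffffffffffffffffffffffffffffffffffffffffffa8d67
44444446a97aaaaaaaaaaaaaaacfffffffffffffffffffffffffffffffffffffffffffffffea9f75
44444445987aaaaaabcebaaaaaadfffffffffffffffffffffffffffffffffffffeeeeeeeeeeddf75
44444445888aaaaacffebaaaaaaadffffffffffffffffffffeeeeeeefeeeeeddeeefffeca9999867
444444459de9beeeffffea999999ffffffeeeeeeeeeeeeddeeeeffeba99999b98778888877777788
56677778aff89fffffeed867788cddddeeeeffeba99999b987768888777777777777778787777777
```

```bash
python3 -c "
from h import *
w=cv2.imread('pics/w10.png');im=cv2.imread('pics/t11.png');c=im[185:250,295:375].astype(float)
c=np.clip((c-225)*8.5,0,255).astype(np.uint8)
d=cv2.imread('pics/t10.png')[140:280,200:500]
b=np.hstack([cv2.resize(c,(320,200),interpolation=cv2.INTER_NEAREST),cv2.resize(d,(320,200))])
cv2.imwrite('pics/m11.png',np.vstack([w,b]))"
```

```text
(no output)
```

View pics/m11.png

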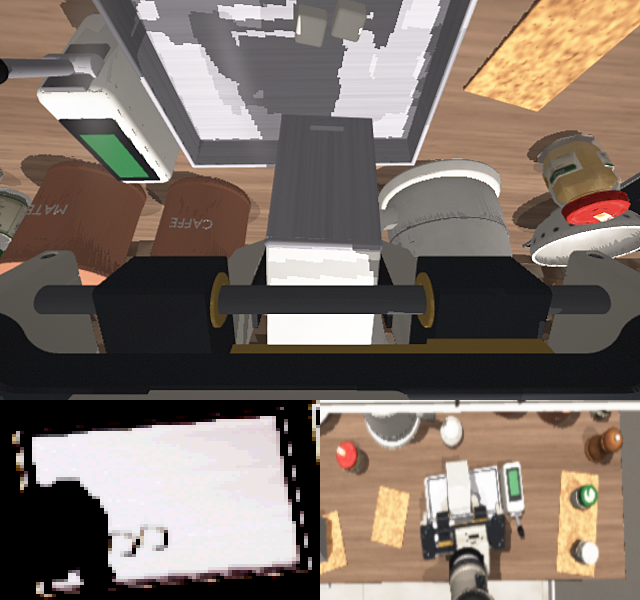

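During the tilt the flap hung open. Two lumps lie in the pan, at (311,28) and (348,22) in the wrist view, and the shadow-free top view shows the same two. Setting caddy 1 down.

```bash
python3 -m jog '{"translation":[[0,0,0.1],[0,0,0.2],[0,0,0.3],[0,0,0.4],[0,0,0.5],[0,0,0.57],[0,0,0.62],[0,0,0.645],[0,0,0.657],[0,0,0.657]],"delta_rot":[[0,0,0],[0,0,0],[0,0,0],[0,0,0],[0,0,0],[0,0,0],[0,0,0],[0,0,0],[0,0,0],[0,0,0]]}' && python3 -m jog '{"translation":[[0,0,0],[0,0,0],[0,0,0],[0,0,0],[0,0,0],[0,0,-0.1],[0,0,-0.3],[0,0,-0.5],[0,0,-0.7],[0,0,-0.7]],"delta_rot":[[0,0,0],[0,0,0],[0,0,0],[0,0,0],[0,0,0],[0,0,0],[0,0,0],[0,0,0],[0,0,0],[0,0,0]]}' 1; python3 -c "
from h import *
plan(.46,.37,.24,93)"
```

```text
time_s: 36.55
tcp_pos: [0.5236, 0.194, 0.0266]
ee_rot: [0.343, 3.123, 0.005]
wrist_force: [0.2, -0.0, -2.9]
width: 0.588
finger_force: 39.6
time_s: 37.55
tcp_pos: [0.527, 0.1946, 0.209]
ee_rot: [0.341, 3.11, 0.012]
wrist_force: [0.6, -0.5, -0.2]
width: 0.999
finger_force: 0.0
t 37.55 tcp [0.527  0.1946 0.209 ] shift [ 0.412  0.628 -0.124] turn [ 0.003  0.006 -0.129] q [ 0.22  0.39  1.4   0.    1.34 -1.14] w 0.999 F [ 0.6 -0.5 -0.2]
```

```bash
python3 -m jog '{"translation":[[0.1,0.15,-0.1],[0.2,0.3,-0.12],[0.3,0.45,-0.12],[0.41,0.6,-0.12],[0.41,0.6,-0.12],[0.41,0.6,-0.12],[0.41,0.6,-0.12],[0.41,0.6,-0.12]],"delta_rot":[[0,0,0],[0,0,-0.05],[0,0,-0.1],[0,0,-0.13],[0,0,-0.13],[0,0,-0.13],[0,0,-0.13],[0,0,-0.13]]}'; python3 -c "
from h import *
im,st=snap('wrist','w12.png');np.save('st12.npy',st,allow_pickle=True);t,_=snap('top','t12.png')
h=cv2.cvtColor(im,cv2.COLOR_RGB2HSV);m=cv2.inRange(h,(0,0,190),(180,40,255));m[250:]=0
for k in cv2.findContours(m,cv2.RETR_EXTERNAL,cv2.CHAIN_APPROX_NONE)[0]:
  if cv2.contourArea(k)>500:
    b=cv2.boxPoints(cv2.minAreaRect(k));P=np.array([onz('wrist',*q,.084,st)[:2] for q in b]);print(cv2.contourArea(k),b.round().tolist(),P.round(4).tolist(),P.mean(0))
g=cv2.inRange(h,(8,100,150),(25,255,255));g[250:]=0
for k in cv2.findContours(g,cv2.RETR_EXTERNAL,cv2.CHAIN_APPROX_NONE)[0]:
  if cv2.contourArea(k)>200:
    b=cv2.boxPoints(cv2.minAreaRect(k));P=np.array([onz('wrist',*q,.004,st)[:2] for q in b]);print('cork',cv2.contourArea(k),b.round().tolist(),P.round(4).tolist(),P.mean(0))
plan(.474,.404,.10,93)
v=cv2.resize(im[0:260,150:550],(800,520));cv2.imwrite('pics/m12.png',v[:,:,::-1])"
```

```text
time_s: 38.35
tcp_pos: [0.4565, 0.361, 0.2316]
ee_rot: [0.081, -3.14, -0.004]
wrist_force: [0.8, 0.5, 0.7]
width: 1.0
finger_force: 0.0
1644.0 [[147.0, 249.0], [154.0, 208.0], [202.0, 216.0], [195.0, 257.0]] [[0.5503, 0.1615], [0.4986, 0.1752], [0.5058, 0.2287], [0.5584, 0.2172]] [0.52829125 0.19564157]
2300.0 [[333.0, 181.0], [381.0, 181.0], [381.0, 236.0], [333.0, 236.0]] [[0.4571, 0.3755], [0.4543, 0.4285], [0.5198, 0.4356], [0.5227, 0.3796]] [0.48847993 0.40478369]
6627.0 [[0.0, 249.0], [0.0, 152.0], [85.0, 152.0], [85.0, 249.0]] [[0.5591, -0.0109], [0.4436, 0.017], [0.4389, 0.1078], [0.554, 0.0887]] [0.49892054 0.05065466]
1121.0 [[4.0, 149.0], [46.0, 104.0], [157.0, 209.0], [115.0, 253.0]] [[0.4397, 0.0216], [0.3913, 0.0756], [0.4997, 0.1781], [0.5581, 0.1229]] [0.47221363 0.09955925]
50933.0 [[97.0, 0.0], [639.0, 0.0], [639.0, 124.0], [97.0, 124.0]] [[0.2943, 0.1428], [0.2671, 0.6535], [0.3792, 0.6931], [0.4088, 0.1251]] [0.33736009 0.40364506]
cork 979.5 [[296.0, 174.0], [326.0, 167.0], [338.0, 217.0], [307.0, 224.0]] [[0.4686, 0.3285], [0.4571, 0.3697], [0.5271, 0.3893], [0.
[... 180 characters left out ...]
.2271]] [0.52511236 0.22675918]
cork 559.0 [[165.0, 193.0], [170.0, 158.0], [221.0, 164.0], [217.0, 199.0]] [[0.5043, 0.15], [0.4551, 0.1604], [0.4602, 0.2282], [0.5099, 0.2201]] [0.48238152 0.18965498]
cork 303.5 [[289.0, 138.0], [304.0, 138.0], [304.0, 165.0], [289.0, 165.0]] [[0.421, 0.3185], [0.42, 0.3381], [0.4557, 0.3394], [0.4567, 0.3192]] [0.43834595 0.32878241]
cork 381.0 [[332.0, 129.0], [356.0, 125.0], [359.0, 145.0], [335.0, 149.0]] [[0.4063, 0.3735], [0.3996, 0.4044], [0.4251, 0.411], [0.432, 0.3795]] [0.4157242  0.39209837]
t 38.45 tcp [0.4564 0.3612 0.2318] shift [-0.079  0.166  0.527] turn [ 0.001 -0.    -0.   ] q [ 0.54  0.42  1.29  0.    1.43 -1.09] w 1.0 F [ 0.5  0.1 -0. ]
```

Caddy 2's top quad measures 65x54 mm, as it should. Its centre is (.4736,.4035) with yaw 5°. Its coaster's centre is (.470,.375) with yaw 13°.

```bash
python3 -m jog '{"translation":[[-0.079,0.1,0],[-0.079,0.166,0.05],[-0.079,0.166,0.2],[-0.079,0.166,0.35],[-0.079,0.166,0.48],[-0.079,0.166,0.6],[-0.079,0.166,0.7],[-0.079,0.166,0.79],[-0.079,0.166,0.831],[-0.079,0.166,0.831]],"delta_rot":[[0,0,0],[0,0,-0.016],[0,0,-0.016],[0,0,-0.016],[0,0,-0.016],[0,0,-0.016],[0,0,-0.016],[0,0,-0.016],[0,0,-0.016],[0,0,-0.016]]}' && python3 -m jog '{"translation":[[0,0,0],[0,0,0],[0,0,0],[0,0,0],[0,0,0],[0,0,0],[0,0,0],[0,0,0],[0,0,0]],"delta_rot":[[0,0,0],[0,0,0],[0,0,0],[0,0,0],[0,0,0],[0,0,0],[0,0,0],[0,0,0],[0,0,0]]}' 0 40 && python3 -m jog '{"translation":[[0,0,-0.1],[0,0,-0.2],[0,0,-0.35],[0,0,-0.5],[0,0,-0.68],[0,0,-0.68],[0,0,-0.68]],"delta_rot":[[0,0,0],[0,0,0],[0,0,0],[0,0,0],[0,0,0],[0,0,0],[0,0,0]]}'; python3 -c "
from h import *
plan(.52,.16,.20,96)"
```

```text
time_s: 39.45
tcp_pos: [0.4719, 0.4046, 0.0222]
ee_rot: [0.138, -3.135, -0.002]
wrist_force: [0.8, 0.6, -0.0]
width: 1.005
finger_force: 0.0
time_s: 40.35
tcp_pos: [0.4733, 0.4049, 0.0246]
ee_rot: [0.137, -3.139, -0.004]
wrist_force: [-1.7, -5.2, 5.8]
width: 0.589
finger_force: 39.8
time_s: 41.05
tcp_pos: [0.4731, 0.4053, 0.1941]
ee_rot: [-0.138, 3.138, 0.006]
wrist_force: [-1.1, 0.3, -3.8]
width: 0.586
finger_force: 39.6
t 41.05 tcp [0.4731 0.4053 0.1941] shift [-0.101 -0.994 -0.027] turn [ 0.002  0.    -0.008] q [ 0.58  0.52  1.23  0.    1.39 -1.08] w 0.586 F [-1.1  0.3 -3.8]
```

```bash
python3 -m jog '{"translation":[[-0.01,-0.1,0],[-0.03,-0.25,0],[-0.05,-0.4,0],[-0.07,-0.6,0],[-0.09,-0.8,0],[-0.1,-0.99,0],[-0.1,-0.99,0],[-0.1,-0.99,0]],"delta_rot":[[0,0,0],[0,0,0],[0,0,0],[0,0,0],[0,0,0],[0,0,0],[0,0,0],[0,0,0]]}'; python3 -c "
from h import *
plan(.562,.015,.185,82)"
```

```text
time_s: 41.85
tcp_pos: [0.5188, 0.1596, 0.1913]
ee_rot: [0.133, -3.134, -0.005]
wrist_force: [0.2, 0.3, -4.7]
width: 0.59
finger_force: 39.6
t 41.85 tcp [0.5188 0.1596 0.1913] shift [-0.123 -0.591  0.023] turn [ 0.001 -0.002  0.107] q [ 0.15  0.38  1.47  0.    1.3  -1.5 ] w 0.59 F [ 0.2  0.3 -4.7]
```

```bash
python3 -m jog '{"translation":[[-0.02,-0.1,0],[-0.05,-0.25,0],[-0.08,-0.4,0],[-0.11,-0.52,0.02],[-0.123,-0.591,0.023],[-0.123,-0.591,0.023],[-0.123,-0.591,0.023]],"delta_rot":[[0,0,0.02],[0,0,0.05],[0,0,0.08],[0,0,0.107],[0,0,0.107],[0,0,0.107],[0,0,0.107]]}'; python3 -c "
from h import *
for t in (22,34,45):
  a=np.radians(t);z=.165-.02*(t/45);print(t);plan(.565+.0188*np.sin(a),.015,z-.0188*np.cos(a),82,-t)"
```

```text
time_s: 42.55
tcp_pos: [0.5627, 0.0176, 0.186]
ee_rot: [-0.213, -3.131, -0.006]
wrist_force: [0.0, -0.0, -3.2]
width: 0.588
finger_force: 39.6
22
t 42.55 tcp [0.5627 0.0176 0.186 ] shift [-0.039 -0.006  0.193] turn [ 0.002 -0.185  0.002] q [-0.11  0.42  1.42  0.    1.31 -1.54] w 0.588 F [ 0.  -0.  -3.2]
34
t 42.55 tcp [0.5627 0.0176 0.186 ] shift [-0.053 -0.004  0.207] turn [ 0.002 -0.285  0.001] q [-0.11  0.42  1.42  0.    1.31 -1.54] w 0.588 F [ 0.  -0.  -3.2]
45
t 42.55 tcp [0.5627 0.0176 0.186 ] shift [-0.064 -0.003  0.217] turn [ 0.002 -0.377  0.001] q [-0.11  0.42  1.42  0.    1.31 -1.54] w 0.588 F [ 0.  -0.  -3.2]
```

```bash
python3 -m jog '{"translation":[[-0.01,0,0.04],[-0.02,0,0.08],[-0.028,0,0.11],[-0.034,0,0.13],[-0.039,0,0.14],[-0.046,0,0.15],[-0.053,0,0.16],[-0.058,0,0.16],[-0.061,0,0.16],[-0.064,0,0.16]],"delta_rot":[[0,-0.037,0],[0,-0.074,0],[0,-0.111,0],[0,-0.148,0],[0,-0.185,0],[0,-0.235,0],[0,-0.285,0],[0,-0.315,0],[0,-0.345,0],[0,-0.376,0]]}'; python3 -m jog '{"translation":[[0,0,0],[0,0,0],[0,0,0],[0,0,0],[0,0,0],[0,0,0],[0,0,0],[0,0,0],[0,0,0],[0,0,0]],"delta_rot":[[0,0,0],[0,0,0],[0,0,0],[0,0,0],[0,0,0],[0,0,0],[0,0,0],[0,0,0],[0,0,0],[0,0,0]]}'; python3 -c "
from h import *
im,st=snap('wrist','w13.png')
plan(.562,.015,.187,82)"
```

```text
time_s: 43.55
tcp_pos: [0.5813, 0.0295, 0.1879]
ee_rot: [0.187, 2.449, -0.101]
wrist_force: [-0.8, -1.4, -4.1]
width: 0.584
finger_force: 39.9
time_s: 44.55
tcp_pos: [0.5813, 0.0278, 0.1863]
ee_rot: [0.187, 2.451, -0.103]
wrist_force: [0.4, 0.4, -4.2]
width: 0.588
finger_force: 39.9
t 44.6 tcp [0.5813 0.0278 0.1863] shift [ 0.052 -0.063 -0.044] turn [-0.015  0.327 -0.006] q [-0.02  0.16  2.04 -0.41  0.28 -1.07] w 0.585 F [-0.1  0.5 -2.8]
```

```bash
python3 -m jog '{"translation":[[0,-0.005,-0.005],[0.005,-0.01,-0.01],[0.01,-0.02,-0.015],[0.02,-0.03,-0.02],[0.03,-0.045,-0.03],[0.04,-0.063,-0.04],[0.052,-0.063,-0.044],[0.052,-0.063,-0.044],[0.052,-0.063,-0.044],[0.052,-0.063,-0.044]],"delta_rot":[[0,0.04,0],[0,0.08,0],[0,0.12,0],[-0.005,0.17,0],[-0.01,0.22,0],[-0.015,0.27,0],[-0.015,0.32,0],[-0.015,0.327,-0.006],[-0.015,0.327,-0.006],[-0.015,0.327,-0.006]]}'; python3 -c "
from h import *
plan(.52,.2,.2,96)"
```

```text
time_s: 45.6
tcp_pos: [0.5616, 0.0154, 0.1867]
ee_rot: [0.218, 3.133, -0.002]
wrist_force: [0.2, -1.0, -2.8]
width: 0.585
finger_force: 39.9
t 45.6 tcp [0.5616 0.0154 0.1867] shift [ 0.267  0.708 -0.054] turn [-0.001  0.001 -0.116] q [-0.11  0.41  1.43 -0.    1.3  -1.54] w 0.585 F [ 0.2 -1.  -2.8]
```

```bash
python3 -m jog '{"translation":[[0.04,0.1,-0.02],[0.1,0.25,-0.05],[0.15,0.4,-0.05],[0.2,0.55,-0.05],[0.25,0.66,-0.05],[0.267,0.71,-0.054],[0.267,0.71,-0.054],[0.267,0.71,-0.054]],"delta_rot":[[0,0,-0.02],[0,0,-0.05],[0,0,-0.08],[0,0,-0.11],[0,0,-0.116],[0,0,-0.116],[0,0,-0.116],[0,0,-0.116]]}'; python3 -c "
from h import *
t,_=snap('top','t14.png');w=cv2.imread('pics/w13.png');w2,st=snap('wrist','w14.png')
e=cv2.imread('pics/t14.png')[185:250,295:375].astype(float);e=np.clip((e-225)*8.5,0,255).astype(np.uint8)
f=t[140:280,200:500,::-1]
b=np.hstack([cv2.resize(e,(400,300),interpolation=cv2.INTER_NEAREST),cv2.resize(f,(400,300))])
a=np.hstack([cv2.resize(w[0:250],(400,300)),cv2.resize(w2[0:250,:,::-1],(400,300))])
cv2.imwrite('pics/m14.png',np.vstack([a,b]))
plan(.47,.375,.0255,103)"
```

```text
time_s: 46.4
tcp_pos: [0.5206, 0.1996, 0.2006]
ee_rot: [-0.162, 3.136, -0.003]
wrist_force: [-0.3, -0.3, -3.1]
width: 0.587
finger_force: 39.9
t 46.5 tcp [0.5209 0.1989 0.2004] shift [0.131 0.722 0.699] turn [-0.001  0.    -0.06 ] q [ 0.23  0.39  1.42 -0.    1.33 -1.44] w 0.583 F [ 0.4 -0.2 -3.2]
```

View pics/m14.png

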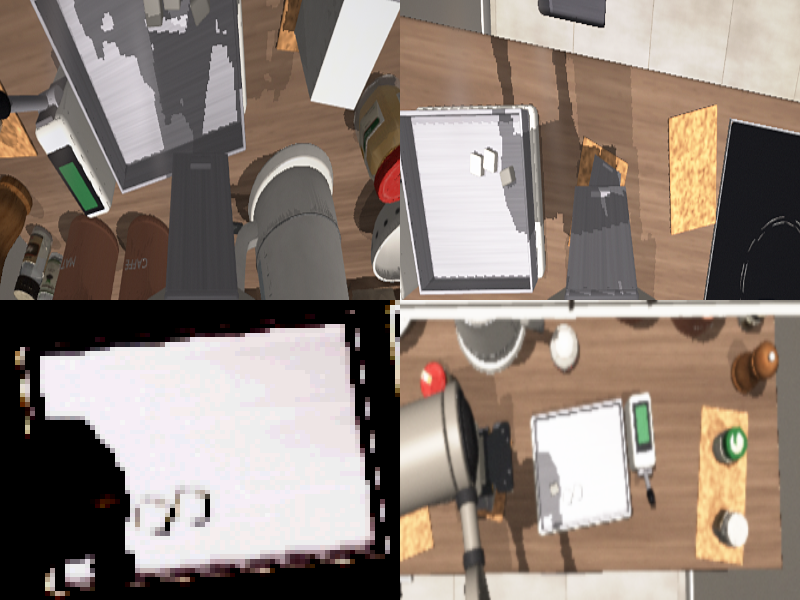

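Three lumps lie in the pan: (477,162), (490,157) and (507,177) in the upper-right view. One of them came from caddy 2. The lever is up and both jars stand on the mat. Setting caddy 2 on its coaster.

```bash
python3 -m jog '{"translation":[[0.02,0.1,0],[0.05,0.25,0],[0.08,0.42,0],[0.11,0.58,0],[0.13,0.69,0],[0.131,0.722,0.05],[0.131,0.722,0.15],[0.131,0.722,0.3],[0.131,0.722,0.42],[0.131,0.722,0.5]],"delta_rot":[[0,0,0],[0,0,-0.02],[0,0,-0.04],[0,0,-0.06],[0,0,-0.06],[0,0,-0.06],[0,0,-0.06],[0,0,-0.06],[0,0,-0.06],[0,0,-0.06]]}'; python3 -c "
from h import *
plan(.47,.375,.0262,103)"
```

```text
time_s: 47.5
tcp_pos: [0.4691, 0.3736, 0.0719]
ee_rot: [0.355, -3.118, 0.005]
wrist_force: [0.2, -0.1, -3.7]
width: 0.585
finger_force: 39.9
t 47.5 tcp [0.4691 0.3736 0.0719] shift [-0.005  0.005  0.183] turn [-0.001 -0.002 -0.   ] q [ 0.55  0.59  1.46 -0.    1.09 -1.25] w 0.585 F [ 0.2 -0.1 -3.7]
```

```bash
python3 -m jog '{"translation":[[0,0.005,0.06],[0,0.005,0.11],[0,0.005,0.15],[0,0.005,0.175],[0,0.005,0.186],[0,0.005,0.186],[0,0.005,0.186]],"delta_rot":[[0,0,0],[0,0,0],[0,0,0],[0,0,0],[0,0,0],[0,0,0],[0,0,0]]}' && python3 -m jog '{"translation":[[0,0,0],[0,0,0],[0,0,0],[0,0,0],[0,0,0],[0,0,-0.1],[0,0,-0.3],[0,0,-0.5],[0,0,-0.7],[0,0,-0.7]],"delta_rot":[[0,0,0],[0,0,0],[0,0,0],[0,0,0],[0,0,0],[0,0,0],[0,0,0],[0,0,0],[0,0,0],[0,0,0]]}' 1; python3 -c "
from h import *
im,st=snap('wrist','w15.png')
h=cv2.cvtColor(im,cv2.COLOR_RGB2HSV);m=cv2.inRange(h,(0,0,190),(180,40,255));m[250:]=0
for k in cv2.findContours(m,cv2.RETR_EXTERNAL,cv2.CHAIN_APPROX_NONE)[0]:
  if 1000<cv2.contourArea(k)<5000:
    b=cv2.boxPoints(cv2.minAreaRect(k));P=np.array([onz('wrist',*q,.084,st)[:2] for q in b]);print(cv2.contourArea(k),P.round(4).tolist(),P.mean(0))
plan(.42,.15,.24,60)"
```

```text
time_s: 48.2
tcp_pos: [0.4696, 0.3776, 0.0293]
ee_rot: [-0.359, 3.12, -0.001]
wrist_force: [-0.3, -0.0, -3.9]
width: 0.589
finger_force: 39.9
time_s: 49.2
tcp_pos: [0.4723, 0.3795, 0.2119]
ee_rot: [-0.357, 3.108, 0.008]
wrist_force: [1.3, 0.8, -0.1]
width: 1.0
finger_force: 0.0
2618.0 [[0.5221, 0.3621], [0.4587, 0.3491], [0.4471, 0.3989], [0.5099, 0.415]] [0.48446142 0.38129326]
2945.5 [[0.5605, 0.1531], [0.4981, 0.1748], [0.5108, 0.2298], [0.5754, 0.2106]] [0.53619393 0.19208213]
3569.5 [[0.4423, 0.0637], [0.4337, 0.1002], [0.5926, 0.0944], [0.6024, 0.0522]] [0.51773054 0.07762815]
1615.0 [[0.438, 0.0729], [0.4157, 0.1105], [0.5499, 0.1628], [0.5777, 0.1202]] [0.49534586 0.11661515]
t 49.25 tcp [0.4709 0.3786 0.2079] shift [ 0.405 -0.844 -0.133] turn [0.002 0.003 0.359] q [ 0.55  0.47  1.27 -0.    1.39 -1.25] w 0.996 F [-0.3 -0.2 -1.1]
```

Both caddies stand centred on their coasters: caddy 1 (.522,.195), caddy 2 (.470,.378). Now to the lever.

```bash
python3 -c "
from h import *
plan(.45,.13,.25,97)"
python3 -m jog '{"translation":[[0,0,-0.1],[0,-0.2,-0.17],[0,-0.4,-0.17],[-0.05,-0.6,-0.17],[-0.1,-0.8,-0.17],[-0.1,-0.98,-0.17],[-0.1,-0.98,-0.17],[-0.1,-0.98,-0.17]],"delta_rot":[[0,0,0],[0,0,0],[0,0,0.05],[0,0,0.05],[0,0,0.05],[0,0,0.05],[0,0,0.05],[0,0,0.05]]}' 0.32; python3 -c "
from h import *
plan(.487,-.1,.23,96.2)"
```

```text
t 49.25 tcp [0.4709 0.3786 0.2079] shift [ 0.306 -0.949 -0.173] turn [0.001 0.004 0.051] q [ 0.55  0.47  1.27 -0.    1.39 -1.25] w 0.996 F [-0.3 -0.2 -1.1]
time_s: 50.05
tcp_pos: [0.5488, 0.1434, 0.2449]
ee_rot: [0.19, -3.133, 0.001]
wrist_force: [0.3, 0.4, -1.0]
width: 0.355
finger_force: 0.0
t 50.05 tcp [0.5488 0.1434 0.2449] shift [ 0.363 -0.937  0.061] turn [-0.    -0.001  0.006] q [ 0.12  0.39  1.3  -0.    1.45 -1.57] w 0.355 F [ 0.3  0.4 -1. ]
```

```bash
python3 -m jog '{"translation":[[0.08,-0.2,0],[0.16,-0.4,0],[0.24,-0.6,0],[0.32,-0.8,0],[0.363,-0.937,0],[0.363,-0.937,0],[0.363,-0.937,0]],"delta_rot":[[0,0,0.006],[0,0,0.006],[0,0,0.006],[0,0,0.006],[0,0,0.006],[0,0,0.006],[0,0,0.006]]}'; python3 -c "
from h import *
im,st=snap('wrist','w16.png')
# dark grip in predicted raised place
p=proj('wrist',(.487,-.164,.124),st);print(p)
plan(.487,-.166,.23,96.2)
g=cv2.cvtColor(im,cv2.COLOR_RGB2GRAY);m=(g<45).astype(np.uint8);m[245:]=0
for k in cv2.findContours(m,cv2.RETR_EXTERNAL,cv2.CHAIN_APPROX_NONE)[0]:
  if cv2.contourArea(k)>80: r=cv2.minAreaRect(k);print(r,onz('wrist',*r[0],.124,st))
"
```

```text
time_s: 50.75
tcp_pos: [0.4878, -0.0985, 0.2461]
ee_rot: [0.173, -3.136, -0.0]
wrist_force: [-1.2, 0.9, 0.5]
width: 0.317
finger_force: 0.0
[256.4974491  177.68905031]
t 50.8 tcp [ 0.4881 -0.0976  0.2462] shift [ 0.035 -0.271  0.065] turn [ 0.    -0.     0.002] q [-0.35  0.25  1.49 -0.    1.4  -2.03] w 0.32 F [-0.2  0.2 -0.7]
((256.4000549316406, 178.8000030517578), (18.782970428466797, 13.416406631469727), 63.43495178222656) [ 0.48816934 -0.16404013  0.124     ]
((358.822021484375, 39.409095764160156), (96.74700927734375, 2.965906858444214), 7.199234485626221) [ 0.34941253 -0.0787903   0.124     ]
```

The raised grip is at (.488,-.164), as predicted. Descending to grip it.

```bash
python3 -m jog '{"translation":[[0.03,-0.15,0],[0.034,-0.267,0],[0.034,-0.267,0],[0.034,-0.267,0.15],[0.034,-0.267,0.3],[0.034,-0.267,0.45],[0.034,-0.267,0.6],[0.034,-0.267,0.7],[0.034,-0.267,0.713],[0.034,-0.267,0.713]],"delta_rot":[[0,0,0],[0,0,0],[0,0,0],[0,0,0],[0,0,0],[0,0,0],[0,0,0],[0,0,0],[0,0,0],[0,0,0]]}' && python3 -m jog '{"translation":[[0,0,0],[0,0,0],[0,0,0],[0,0,0],[0,0,0],[0,0,0],[0,0,0],[0,0,0]],"delta_rot":[[0,0,0],[0,0,0],[0,0,0],[0,0,0],[0,0,0],[0,0,0],[0,0,0],[0,0,0]]}' 0 12; python3 -c "
from h import *
plan(.4605,-.168,.0175,96.2)"
```

```text
time_s: 51.8
tcp_pos: [0.4875, -0.1648, 0.0684]
ee_rot: [0.179, -3.136, 0.0]
wrist_force: [0.7, 0.0, 0.3]
width: 0.319
finger_force: 0.0
time_s: 52.6
tcp_pos: [0.4867, -0.166, 0.0691]
ee_rot: [0.175, -3.137, 0.0]
wrist_force: [-2.3, 4.5, 4.3]
width: 0.157
finger_force: 12.0
t 52.6 tcp [ 0.4867 -0.166   0.0691] shift [0.105 0.004 0.206] turn [-0.    -0.     0.001] q [-0.48  0.46  1.72 -0.    0.97 -2.16] w 0.157 F [-2.3  4.5  4.3]
```

Gripped. I'll lower it along the reverse arc, a little past level.

```bash
python3 -m jog '{"translation":[[0.02,0,0.018],[0.04,0,0.036],[0.059,0,0.06],[0.076,0,0.087],[0.089,0,0.116],[0.099,0,0.146],[0.104,0,0.18],[0.106,0,0.205],[0.106,0,0.216],[0.106,0,0.22]],"delta_rot":[[0,0,0],[0,0,0],[0,0,0],[0,0,0],[0,0,0],[0,0,0],[0,0,0],[0,0,0],[0,0,0],[0,0,0]]}' && python3 -m jog '{"translation":[[0,0,0],[0,0,0]],"delta_rot":[[0,0,0],[0,0,0]]}' && python3 -m jog '{"translation":[[0,0,0],[0,0,0],[0,0,0],[0,0,0],[0,0,0],[0,0,-0.15],[0,0,-0.35],[0,0,-0.55],[0,0,-0.75],[0,0,-0.75]],"delta_rot":[[0,0,0],[0,0,0],[0,0,0],[0,0,0],[0,0,0],[0,0,0],[0,0,0],[0,0,0],[0,0,0],[0,0,0]]}' 0.32; python3 -c "
from h import *
im,st=snap('wrist','w17.png')
print(proj('wrist',(.4605,-.1665,.072),st),proj('wrist',(.488,-.164,.124),st))
g=cv2.cvtColor(im,cv2.COLOR_RGB2GRAY);m=(g<45).astype(np.uint8);m[245:]=0
for k in cv2.findContours(m,cv2.RETR_EXTERNAL,cv2.CHAIN_APPROX_NONE)[0]:
  if cv2.contourArea(k)>60: r=cv2.minAreaRect(k);print(r,onz('wrist',*r[0],.072,st))
plan(.40,-.166,.22,96)"
```

```text
time_s: 53.6
tcp_pos: [0.4602, -0.169, 0.0139]
ee_rot: [0.175, -3.136, -0.0]
wrist_force: [-4.5, 7.4, 12.3]
width: 0.156
finger_force: 12.0
time_s: 53.8
tcp_pos: [0.4602, -0.169, 0.0141]
ee_rot: [0.175, -3.136, 0.0]
wrist_force: [-3.3, 5.9, 7.9]
width: 0.158
finger_force: 12.0
time_s: 54.8
tcp_pos: [0.4641, -0.1713, 0.2078]
ee_rot: [-0.175, 3.125, -0.013]
wrist_force: [-0.3, -0.5, 0.2]
width: 0.32
finger_force: 0.0
[326.29642274 178.0987749 ] [325.8257085  219.80772667]
((148.7613983154297, 236.37353515625), (37.574546813964844, 12.278458595275879), 19.179006576538086) [ 0.55069668 -0.35866386  0.072     ]
((325.8155517578125, 178.52870178222656), (13.670897483825684, 23.35822105407715), 5.19442892074585) [ 0.46102387 -0.16695386  0.072     ]
((382.8185119628906, 42.54866027832031), (102.42070007324219, 8.21123218536377), 9.554290771484375) [ 0.32521116 -0.1290162   0.072     ]
t 54.85 tcp [ 0.4625 -0.1704  0.2042] shift [ 0.246  0.045 -0.065] turn [-0.003  0.003  0.003] q [-0.51  0.27  1.59 -0.    1.27 -2.19] w 0.32 F [-0.7  0.  -0.2]
```

The lever grip is at (.461,-.167) at 72 mm height, which is fully lowered, and it was pressed against the stop. The arm is clear of everything, so I'll hand in.

```bash
python3 -c "
from workcell import ctrl
print(ctrl.finish_job())"
```

```text
the job is handed in; nothing more can be done
None
```

The job is handed in, verdict not shown: both jars are on the mat, three lumps are in the pan, the caddies are back on their coasters and the lever is down; I could not look inside the caddies or read the flap angles, so I'm assuming both are empty and shut.

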